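# Badge the dosing lines at the mixing station

## Task

Put the pumps on hold by pressing the red mode key fully down, so that the latched white key pops up. Then unhook the white 'cleaned' badge from the stud it is on and lay it flat in the metal tray, and hook every coloured badge on the bench onto the stud whose base has the same colour: tilt its eye past the stud's wide head and lay it level on the base, so that it cannot lift off. When all that is done, press the green key fully down so that red pops up; leave the jar and the steel cup standing nearby where they are.

Things in the scene. Friction and masses are not known exactly. Their poses are not given: they have to be found in the camera images.
- badge_blue: blue plastic plate 113 x 52 x 5 mm, about 140 g. Origin: centre of its oblong eye (54 mm along x, 28 along y), on the underside; z up. It runs from x -74 to +39 mm (12 mm bars at the +x end and both sides). An upright grip block (24 along x, 16 along y, top 45 mm above the underside) stands at x -58 mm. May be absent. Starts flat on the bench; goes on the blue stud, block at either end.
- badge_yellow: yellow plastic plate 113 x 52 x 5 mm, about 140 g. Origin: centre of its oblong eye (54 mm along x, 28 along y), on the underside; z up. It runs from x -74 to +39 mm (12 mm bars at the +x end and both sides). An upright grip block (24 along x, 16 along y, top 45 mm above the underside) stands at x -58 mm. May be absent. Starts flat on the bench; goes on the yellow stud, block at either end.
- badge_green: green plastic plate 113 x 52 x 5 mm, about 140 g. Origin: centre of its oblong eye (54 mm along x, 28 along y), on the underside; z up. It runs from x -74 to +39 mm (12 mm bars at the +x end and both sides). An upright grip block (24 along x, 16 along y, top 45 mm above the underside) stands at x -58 mm. May be absent. Starts flat on the bench; goes on the green stud, block at either end.
- badge_white: white plastic plate 113 x 52 x 5 mm, about 140 g. Origin: centre of its oblong eye (54 mm along x, 28 along y), on the underside; z up. It runs from x -74 to +39 mm (12 mm bars at the +x end and both sides). An upright grip block (24 along x, 16 along y, top 45 mm above the underside) stands at x -58 mm. Starts hooked level on a stud; goes in the tray.
- stud_blue: fixed blue base 110 (x) x 64 (y) x 15 mm high with a stud. Origin: centre of the underside, on the bench. A steel neck 12 mm thick rises from its middle; on it, 43 to 49 mm above the bench, a bar-shaped steel head 64 mm along x, 16 along y, longer than a badge's eye: a level badge neither goes on nor comes off.
- stud_blue_head (a point): centre of the top of this head. To hook: badge x along the head, +x end about 30 degrees down; lower the +x bar outside one head end to below the head, draw back till that bar is under the head near the neck and the eye's other end is past the head's other end, lay level, centre the eye on the neck (off-centre the badge tips: mass centre near x -33 mm). Unhook in reverse.
- stud_yellow: fixed yellow base 110 (x) x 64 (y) x 15 mm high with a stud. Origin: centre of the underside, on the bench. A steel neck 12 mm thick rises from its middle; on it, 43 to 49 mm above the bench, a bar-shaped steel head 64 mm along x, 16 along y, longer than a badge's eye: a level badge neither goes on nor comes off.
- stud_yellow_head (a point): centre of the top of this head. To hook: badge x along the head, +x end about 30 degrees down; lower the +x bar outside one head end to below the head, draw back till that bar is under the head near the neck and the eye's other end is past the head's other end, lay level, centre the eye on the neck (off-centre the badge tips: mass centre near x -33 mm). Unhook in reverse.
- stud_green: fixed green base 110 (x) x 64 (y) x 15 mm high with a stud. Origin: centre of the underside, on the bench. A steel neck 12 mm thick rises from its middle; on it, 43 to 49 mm above the bench, a bar-shaped steel head 64 mm along x, 16 along y, longer than a badge's eye: a level badge neither goes on nor comes off.
- stud_green_head (a point): centre of the top of this head. To hook: badge x along the head, +x end about 30 degrees down; lower the +x bar outside one head end to below the head, draw back till that bar is under the head near the neck and the eye's other end is past the head's other end, lay level, centre the eye on the neck (off-centre the badge tips: mass centre near x -33 mm). Unhook in reverse.
- tray: loose open aluminium tray, 0.5 kg, outside 180 mm (x) x 130 mm (y) x 25 mm high, walls 4 mm, floor 4 mm thick. Origin: centre of the underside.
- bank: fixed grey key housing 160 (x) x 70 (y) x 45 mm high. Origin: centre of the underside. Keys 36 x 36 mm on its top at x -50 (red), 0 (white), +50 mm (green), 18 mm proud when up, 8 when down. Interlocked: pressing one lifts the one that was down. No springs, about 3 N of friction: a half-pressed key stays half-way, the other half up, so press to the stop (it settles 1 mm back).
- key_red (a joint): red key (pumps on hold): in m, 0 = up, 0.010 = fully down.
- key_red_top (a point): centre of the top face of the red key; moves with it.
- key_white (a joint): white key (wash; it is down at the start): in m, 0 = fully down, 0.010 = up (the other way round from red and green).
- key_white_top (a point): centre of the top face of the white key; moves with it.
- key_green (a joint): green key (dosing): in m, 0 = up, 0.010 = fully down.
- key_green_top (a point): centre of the top face of the green key; moves with it.
- sample_bottle: bystander: jar 50 mm across and 90 mm high with a blue cap, origin at the centre of its underside; leave alone.
- beaker: bystander: open steel cup 70 mm across and 70 mm high, origin at the centre of its underside; leave alone.
There are look-alikes about, which are no part of the job. Of the things that look like the tray, the largest one is meant.

How it is judged:
On the way, in this order (a step that is already met when the one before it is completed fails the run):
1. the red key is down and the white key has popped up, the green key up (value of joint each of key_red, key_white above 0.0075 m and value of joint key_green below 0.0025 m), for 0.2 s.
2. the white badge lies flat in the tray and every coloured badge present lies level on the base of the stud of its colour, its eye round the neck below the head, while the red key is still down (all of step 1 and horizontal distance between badge_white and tray below 0.1 m and z of badge_white in the frame of tray between 0 and 0.012 m and angle between each of badge_white, badge_blue, badge_yellow, badge_green's own z axis and vertical below 0.09 rad and linear speed of each of badge_white, badge_blue, badge_yellow, badge_green below 0.03 m/s and horizontal distance between badge_blue and stud_blue below 0.025 m and z of badge_blue in the frame of stud_blue between 0.012 and 0.018 m and horizontal distance between badge_yellow and stud_yellow below 0.025 m and z of badge_yellow in the frame of stud_yellow between 0.012 and 0.018 m and horizontal distance between badge_green and stud_green below 0.025 m and z of badge_green in the frame of stud_green between 0.012 and 0.018 m), for 0.3 s.
3. the green key is down, the red and white keys are up (value of joint key_red below 0.0025 m and value of joint each of key_white, key_green above 0.0075 m), for 0.2 s.
At the end, for the whole second after the job is handed in: Green key down (over 7.5 of 10 mm), red and white up (under 2.5 mm); white badge flat on the tray floor; each coloured badge present at rest, level within 5 degrees, underside within 3 mm of its own stud's base, eye round the neck (origin within 25 mm of its axis) (all of step 3 and horizontal distance between badge_white and tray below 0.1 m and z of badge_white in the frame of tray between 0 and 0.012 m and angle between each of badge_white, badge_blue, badge_yellow, badge_green's own z axis and vertical below 0.09 rad and horizontal distance between badge_blue and stud_blue below 0.025 m and z of badge_blue in the frame of stud_blue between 0.012 and 0.018 m and linear speed of each of badge_blue, badge_yellow, badge_green below 0.03 m/s and horizontal distance between badge_yellow and stud_yellow below 0.025 m and z of badge_yellow in the frame of stud_yellow between 0.012 and 0.018 m and horizontal distance between badge_green and stud_green below 0.025 m and z of badge_green in the frame of stud_green between 0.012 and 0.018 m); the robot touches nothing.
It fails at once if the jar is moved more than 30 mm (distance of sample_bottle from where it was at the start of the episode above 0.03 m).
It fails at once if the cup is moved more than 30 mm (distance of beaker from where it was at the start of the episode above 0.03 m).
Of badge_blue, badge_yellow, badge_green only 2 to 3 are there at a start; the rules pass over those that are not, and their reading is None.
At some moment in a run one of tray may be knocked a few centimetres aside while the robot is not near it.
It also fails if it takes over 200 s, if anything falls off the work surface, if the arm or the gripper's body presses on something with over 40 N, if the wrist force passes 120 N, or if a joint passes its speed limit or range.

## Robot

A 6-joint arm with a two-finger parallel gripper is mounted at the origin on the work surface. World frame = base frame: x ahead of the robot, y to its left, z up, the work surface at z = 0. Lengths are in m, angles in rad, forces in N, time in s.
With the tool pointing down it reaches from about 0.4 to 0.825 m from the base axis. Payload 7 kg.
Tool frame: the origin (TCP) lies on the centre line of the jaws, within the pads' length; the fingertips stand tip_reach ahead of it and the grasp point (between the pads) is the TCP (tip_reach is the distance from the TCP to the fingertips, in m); z points along the fingers, y is the line along which they close (so a half turn about z gives the same grasp; the last joint's range is limited). The gripper opens to 88 mm and grips with 3 to 60 N. Pads are 19 mm wide; open, the fingers measure 130 mm over their backs; the gripper's body (78 mm by 193 mm) begins 47 mm behind the grasp point.
Start: joints at [1.458, 0.359, 0.012, 0, -1.224, -0.288], TCP at [0.263, 0.621, 0.246] pointing down, gripper open.
Joint ranges: [-3.07, 3.07], [-1.43, 2.12], [-1.02, 1.25], [-3.03, 1.67], [-3.05, -0], [-3.03, 3.03]. Speed limits (rad/s): [2.39, 2.39, 3.01, 3.14, 3.14, 3.14].

## Interface

Orientations are given as [roll, pitch, yaw] about the fixed x, y, z axes, in that order (R = Rz(yaw) Ry(pitch) Rx(roll)).
In Python, from station import get_state, grab_frame, calibration, job_done, find_in, mark_of, tip_reach gives the robot as it stands.
- The arm moves only by the shell command python3 -m handwheel 'ROWS' [OPENING] [FORCE]. ROWS is JSON, a list of rows, each an object with "delta_pos": the shift along the world's x, y, z in units of 30 mm (1.0 is 30 mm), a list of three; "dr": the turn, a rotation vector about the world's x, y, z in degrees, a list of three. In form: [{"delta_pos": [tx, ty, tz], "dr": [rx, ry, rz]}, ...]. A call has 1 to 10 rows; each row shifts and turns the commanded pose from where the row before left it; what a row does not reach is not made up. A row lasts 1/10 s, in which the tool goes at most 50 mm and 8.59 degrees, less where a joint would pass 70% of its speed; a pose out of reach is approached as far as the arm can. A call is refused whole if a number of a shift passes 1 or a number of a turn 8.59, either way. A call with a gripper value outside its range is refused whole. OPENING is the closure, from -1 (fully open) to 1 (shut), set as the call begins (- or left out, the last holds). The fingers move at their own pace and stop on an object; FORCE is the grip in N (left out, the last holds). Time passes only in rows, so rows that do not move let the fingers close. It gives the time, the measured TCP pose, the force, the opening and the grip force at its end, in the units of the state.
- get_state(): the state, without advancing time (a new reading comes with each control period).
- grab_frame(name): name is "scene" or "side" or "wrist"; returns the picture (420x560x3 uint8, red, green, blue); there is no depth.
- calibration(name): a dict with "fx", "fy", "cx", "cy" (pixels), "extrinsics" (4x4, takes a point from world to camera coordinates). Camera axes: x right, y down, z forward; pixel columns grow to the right and rows downward; lengths in m; the calibration is good to about 2 mm. A picture is of the moment at which its call begins: read the wrist's pose just before it. calibration takes no time and is no camera call; for the wrist camera it gives the pose at the moment of the call.
- job_done(): hands the job in; it is judged then, once.
Trained networks look in the newest picture that a camera, given by its name, has taken for a name from the list of things; names that differ only in an ending like _2 or _b are one class to them, and where a whole thing is asked for, a point or a joint stands for the part that bears it (a point fixed in the world has none). Each returns a list of dicts, best first, with "conf" (0 to 1); they miss things now and then, are a little off and sometimes report something else, mostly with a low value. They report only what shows in the picture. A call takes as long as a camera call. They do not tell look-alikes from the thing itself.
- find_in(camera, query): "location" ([column, row] in pixels, amid what is visible of it).
- mark_of(camera, query): "location" ([column, row] in pixels: a listed point, or the origin of a listed thing).
The state is a dict: "t": time; "q": joint angles; "qd": joint speeds; "joint_efforts": joint torques, N m; "eef_pos": TCP position; "ee_rot": TCP orientation; "force": force on the tool from outside, world axes, zero at the start; "moment": the same for the moment, N m; "width": finger opening in m; "gripper_force": force on a finger pad.
Only numpy, scipy, OpenCV 4.12 (cv2) and the standard library are available. Lean on these libraries where they do the work, as an engineer would, in place of code of your own. Each camera call takes 0.05 s, during which the arm holds its last target. There are 200 camera calls.

## Working session

There is one attempt and no reset: what is moved stays moved. The work goes in short steps, Python scripts to look and compute and a shell command to move; the robot and the scene stay as the last step left them, time stands still between calls to the robot, and variables do not carry over. Pictures are saved under pics/ and viewed, at most 14 in all, crops included, and the job is handed in when it is done.

```bash
ls; mkdir -p pics; cat > h.py <<'E'
import numpy as np, cv2
from station import *
def snap(cam,name):
    im=grab_frame(cam); cv2.imwrite(f'pics/{name}.png',im[:,:,::-1]); return im
def ray(cam,px,z):
    c=calibration(cam); T=np.array(c['extrinsics']); R=T[:3,:3]; o=-R.T@T[:3,3]
    d=R.T@np.array([(px[0]-c['cx'])/c['fx'],(px[1]-c['cy'])/c['fy'],1]); return o+d*(z-o[2])/d[2]
def proj(cam,p):
    c=calibration(cam); T=np.array(c['extrinsics']); q=T[:3,:3]@np.array(p)+T[:3,3]
    return np.array([c['fx']*q[0]/q[2]+c['cx'],c['fy']*q[1]/q[2]+c['cy']])
E
python3 - <<'E'
from h import *
s=get_state(); print(s, tip_reach)
a=snap('scene','s0'); b=snap('side','d0')
for cam in ('scene','side'):
  c=calibration(cam);T=np.array(c['extrinsics']);print(cam,c['fx'],(-T[:3,:3].T@T[:3,3]).round(3))
H={'badge':.0,'stud':.049,'tray':0,'key':.06,'sample':0,'beaker':0,'bank':0}
for n in ['badge_blue','badge_yellow','badge_green','badge_white','stud_blue_head','stud_yellow_head','stud_green_head','tray','key_red_top','key_white_top','key_green_top','sample_bottle','beaker']:
  for cam in ('scene','side'):
    r=mark_of(cam,n)[:3]
    print(n,cam,[(round(x['conf'],2),np.round(x['location']).tolist(),ray(cam,x['location'],H[n.split('_')[0]])[:2].round(3).tolist()) for x in r if x['conf']>.2])
E
```

```text
pics
{'t': 0.0, 'q': array([ 1.45810672e+00,  3.59401210e-01,  1.10610781e-02, -3.71282795e-04,
       -1.22409561e+00, -2.88079187e-01]), 'qd': array([-0.00021   , -0.00045329,  0.00055107,  0.0009298 ,  0.00039198,
       -0.00022265]), 'joint_efforts': array([ 1.81686799e-03, -5.82721066e+01,  2.93052292e+01,  6.99724495e+00,
        6.83402453e-03, -1.74524512e-04]), 'eef_pos': array([0.26318498, 0.62107841, 0.24461055]), 'ee_rot': array([ 3.13992162e+00, -1.31180052e-04, -4.00895136e-01]), 'force': array([-0.24204137,  0.52235282, -0.72460477]), 'moment': array([-0.00081898, -0.02870768, -0.01326087]), 'gripper_force': 0.0, 'width': 0.08782544817395203} 0.019
scene 447.9036687421066 [ 1.182 -0.217  0.723]
side 487.81389644788646 [ 0.042 -0.535  0.905]
badge_blue scene [(0.63, [119.0, 280.0], [0.46, -0.346])]
badge_blue side [(0.84, [402.0, 336.0], [0.472, -0.35]), (0.67, [431.0, 287.0], [0.6, -0.309])]
badge_yellow scene []
badge_yellow side []
badge_green scene [(0.61, [206.0, 257.0], [0.443, -0.156])]
badge_green side [(0.73, [328.0, 271.0], [0.451, -0.148]), (0.73, [433.0, 28
[... 709 characters left out ...]
145.0, 203.0], [0.225, 0.265]), (0.6, [250.0, 256.0], [0.34, -0.014]), (0.58, [229.0, 184.0], [0.419, 0.193])]
key_red_top scene [(0.57, [427.0, 194.0], [0.448, 0.401])]
key_red_top side [(0.64, [200.0, 113.0], [0.471, 0.403])]
key_white_top scene [(0.73, [442.0, 210.0], [0.512, 0.402])]
key_white_top side [(0.71, [214.0, 108.0], [0.512, 0.397])]
key_green_top scene [(0.66, [462.0, 222.0], [0.564, 0.419])]
key_green_top side [(0.38, [403.0, 335.0], [0.446, -0.362])]
sample_bottle scene [(0.95, [416.0, 269.0], [0.616, 0.282])]
sample_bottle side [(0.71, [274.0, 132.0], [0.622, 0.276])]
beaker scene [(0.72, [139.0, 330.0], [0.603, -0.312])]
beaker side [(0.58, [430.0, 285.0], [0.601, -0.305])]
```

View pics/s0.png

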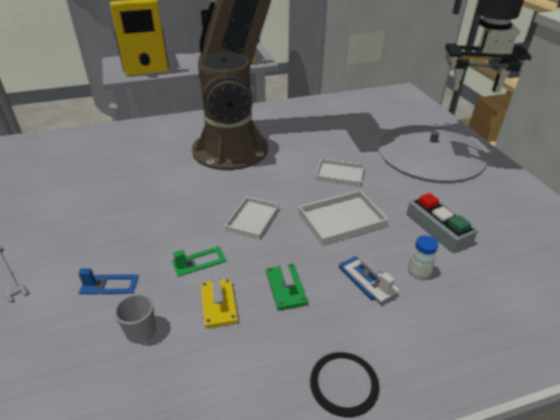

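View pics/d0.png

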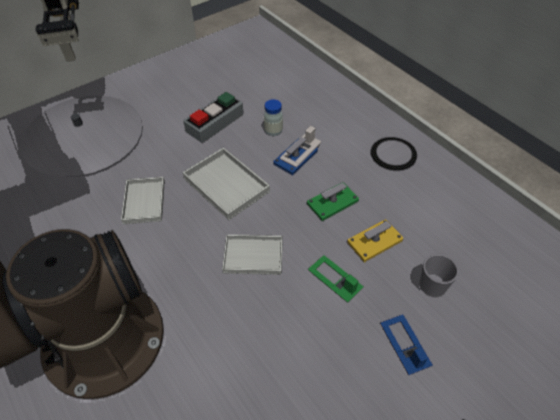

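The scene shows blue and green badges on the bench (yellow is absent). The white badge sits on the blue stud, the largest tray is at scene (343,216), and the key bank is at (440,220). I'll move over the bank now.

```bash
python3 -m handwheel '[{"delta_pos":[1,-0.92,0],"dr":[0,0,0]},{"delta_pos":[1,-0.92,0],"dr":[0,0,0]},{"delta_pos":[1,-0.92,0],"dr":[0,0,0]},{"delta_pos":[1,-0.92,0],"dr":[0,0,0]},{"delta_pos":[1,-0.92,0],"dr":[0,0,0]},{"delta_pos":[1,-0.92,0],"dr":[0,0,0]},{"delta_pos":[0.6,-0.9,0],"dr":[0,0,0]},{"delta_pos":[0,-0.5,0],"dr":[0,0,0]},{"delta_pos":[0,0,0],"dr":[0,0,0]},{"delta_pos":[0,0,0],"dr":[0,0,0]}]' 1 20
python3 - <<'E'
from h import *
s=get_state(); print(s['t'],s['eef_pos'],s['ee_rot'])
c=calibration('wrist');T=np.array(c['extrinsics']);print(c['fx'],(-T[:3,:3].T@T[:3,3]).round(3),T[:3,:3].round(2))
snap('wrist','w1'); snap('scene','s1')
for cam in ('wrist','scene'):
  for n,z in [('key_red_top',.063),('key_white_top',.053),('key_green_top',.063),('sample_bottle',0),('tray',0)]:
    r=mark_of(cam,n)[:3]
    print(cam,n,[(round(x['conf'],2),np.round(x['location']).tolist(),ray(cam,x['location'],z)[:2].round(3).tolist()) for x in r if x['conf']>.2])
E
```

```text
t: 2.4
eef_pos: [0.4612, 0.4141, 0.2459]
ee_rot: [-3.141, -0.0, -0.401]
force: [-0.6, 0.3, 0.6]
width: 0.0136
gripper_force: 0.0
2.4 [0.46115668 0.41407425 0.24590421] [-3.14088127e+00 -4.62935662e-05 -4.00963872e-01]
342.65782637960166 [0.523 0.388 0.385] [[-0.39 -0.92 -0.  ]
 [-0.89  0.38  0.25]
 [-0.23  0.1  -0.97]]
wrist key_red_top [(0.77, [293.0, 180.0], [0.464, 0.398])]
wrist key_white_top [(0.88, [265.0, 135.0], [0.513, 0.406])]
wrist key_green_top [(0.55, [232.0, 89.0], [0.561, 0.417])]
wrist sample_bottle []
wrist tray [(0.74, [460.0, 304.0], [0.226, 0.267]), (0.63, [476.0, 141.0], [0.415, 0.196])]
scene key_red_top [(0.76, [429.0, 192.0], [0.442, 0.41])]
scene key_white_top [(0.5, [448.0, 213.0], [0.52, 0.414])]
scene key_green_top [(0.74, [457.0, 224.0], [0.57, 0.402])]
scene sample_bottle [(0.83, [417.0, 270.0], [0.618, 0.285])]
scene tray [(0.87, [339.0, 221.0], [0.415, 0.186]), (0.83, [248.0, 218.0], [0.339, -0.029]), (0.74, [336.0, 176.0], [0.23, 0.254])]
```

View pics/w1.png

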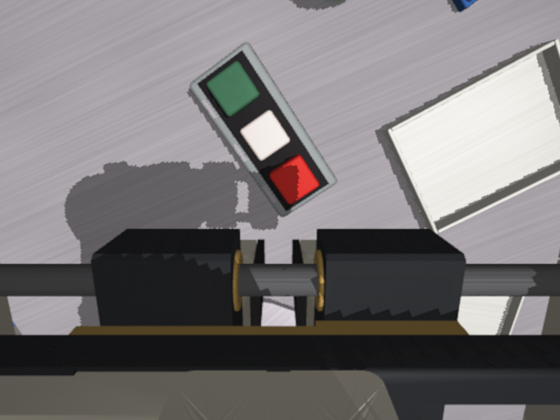

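```bash
python3 -m handwheel '[{"delta_pos":[0.1,-0.5,-1],"dr":[0,0,0]},{"delta_pos":[0,0,-1],"dr":[0,0,0]},{"delta_pos":[0,0,-1],"dr":[0,0,0]},{"delta_pos":[0,0,-1],"dr":[0,0,0]},{"delta_pos":[0,0,-1],"dr":[0,0,0]},{"delta_pos":[0,0,-0.2],"dr":[0,0,0]},{"delta_pos":[0,0,-0.2],"dr":[0,0,0]},{"delta_pos":[0,0,-0.15],"dr":[0,0,0]},{"delta_pos":[0,0,-0.15],"dr":[0,0,0]},{"delta_pos":[0,0,-0.1],"dr":[0,0,0]}]'
```

```text
t: 4.0
eef_pos: [0.4648, 0.3993, 0.0726]
ee_rot: [-3.14, -0.001, -0.401]
force: [-4.3, -4.3, 21.2]
width: 0.0003
gripper_force: 12.1
```

```bash
python3 -m handwheel '[{"delta_pos":[0,0,-0.05],"dr":[0,0,0]},{"delta_pos":[0,0,0],"dr":[0,0,0]}]'
```

```text
t: 4.2
eef_pos: [0.4649, 0.3993, 0.0727]
ee_rot: [-3.14, -0.001, -0.4]
force: [-4.5, -4.5, 16.6]
width: 0.0005
gripper_force: 8.6
```

```bash
python3 -m handwheel '[{"delta_pos":[0,0,-0.1],"dr":[0,0,0]},{"delta_pos":[0,0,0],"dr":[0,0,0]},{"delta_pos":[0,0,0],"dr":[0,0,0]}]'
python3 -m handwheel '[{"delta_pos":[0,0,0.5],"dr":[0,0,0]},{"delta_pos":[0,0,1],"dr":[0,0,0]},{"delta_pos":[0,0,1],"dr":[0,0,0]},{"delta_pos":[0,-0.7,1],"dr":[0,0,0]},{"delta_pos":[0.5,-1,1],"dr":[0,0,0]},{"delta_pos":[0.5,-1,0.8],"dr":[0,0,0]},{"delta_pos":[0.5,-1,0],"dr":[0,0,0]},{"delta_pos":[0.5,-1,0],"dr":[0,0,0]},{"delta_pos":[0,-1,0],"dr":[0,0,0]},{"delta_pos":[0,0,0],"dr":[0,0,0]}]' -1
python3 - <<'E'
from h import *
s=get_state(); print(s['t'],s['eef_pos'],s['ee_rot'])
snap('wrist','w2'); snap('side','d2')
H={'badge':.015,'stud':.049,'tray':0,'key':.063}
for cam in ('wrist','side'):
  for n in ['key_red_top','key_white_top','key_green_top','badge_white','stud_blue_head','stud_green_head','tray']:
    r=mark_of(cam,n)[:3]
    print(cam,n,[(round(x['conf'],2),np.round(x['location']).tolist(),ray(cam,x['location'],H[n.split('_')[0]])[:2].round(3).tolist()) for x in r if x['conf']>.2])
  r=find_in(cam,'badge_white')[:2];print('find',r)
E
```

```text
t: 4.5
eef_pos: [0.465, 0.3994, 0.0724]
ee_rot: [-3.138, -0.002, -0.399]
force: [-12.7, -10.0, 39.0]
width: 0.0004
gripper_force: 19.4
t: 5.5
eef_pos: [0.5246, 0.2252, 0.2268]
ee_rot: [-3.14, -0.0, -0.404]
force: [-0.0, 0.4, 0.5]
width: 0.0752
gripper_force: 0.0
5.5 [0.52455119 0.22519075 0.22675674] [-3.14041577e+00 -2.68483653e-04 -4.03682986e-01]
wrist key_red_top []
wrist key_white_top []
wrist key_green_top [(0.76, [75.0, 236.0], [0.562, 0.418])]
wrist badge_white [(0.95, [307.0, 79.0], [0.608, 0.163])]
wrist stud_blue_head [(0.58, [305.0, 79.0], [0.607, 0.169])]
wrist stud_green_head [(0.74, [508.0, 15.0], [0.588, -0.006])]
wrist tray [(0.82, [339.0, 259.0], [0.414, 0.199]), (0.59, [539.0, 238.0], [0.35, -0.017])]
find [{'location': [307.0, 93.4], 'conf': 0.39}]
side key_red_top [(0.64, [200.0, 116.0], [0.464, 0.389])]
side key_white_top [(0.46, [215.0, 104.0], [0.521, 0.403])]
side key_green_top [(0.49, [225.0, 97.0], [0.56, 0.415])]
side badge_white [(0.89, [298.0, 155.0], [0.611, 0.157])]
side stud_blue_head [(0.67, [296.0, 143.0], [0.61, 0.164]), (0.26, [221.0, 97.0], [0.559, 0.437])]
side stud_green_head [(0.84, [332.0, 192.0], [0.574, -0.013]), (0.24, [213.0, 106.0], [0.521, 0.416])]
side tray [(0.94, [229.0, 185.0], [0.417, 0.189]), (0.91, [253.0, 257.0], [0.344, -0.021]), (0.8, [146.0, 202.0], [0.228, 0.266])]
find [{'location': [307.1, 146.5], 'conf': 0.69}]
```

View pics/w2.png

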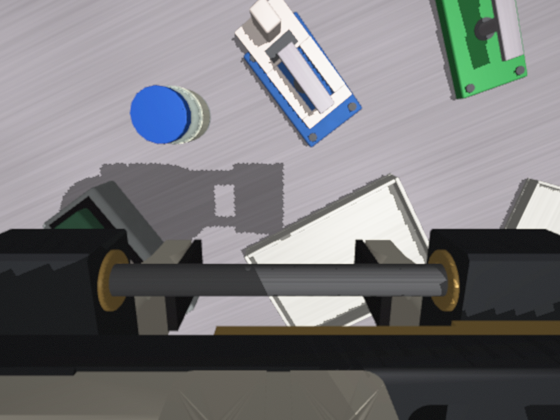

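```bash
cat > proj.py <<'E'
E
rm proj.py; python3 - <<'E'
from h import *
def w(p,z): return ray('wrist',p,z)[:2]
a=w((283,48),.049);b=w((325,105),.049);print(a,b,(a+b)/2,np.degrees(np.arctan2(*(a-b)[::-1])),np.linalg.norm(a-b))
a=w((312,146),.015);b=w((361,107),.015);print(a,b,np.degrees(np.arctan2(*(a-b)[::-1])),np.linalg.norm(a-b))
print(w((263,14),.06), proj('wrist',[.6,.16,0]))
s=get_state();print(s['ee_rot'])
from scipy.spatial.transform import Rotation as R
print(R.from_euler('xyz',s['ee_rot']).as_matrix().round(2))
E
```

```text
[0.63735107 0.17537902] [0.57986841 0.15915028] [0.60860974 0.16726465] 15.765656686875255 0.05972962901943191
[0.54720439 0.18092287] [0.56364503 0.12270763] 105.77027155266421 0.06049221478246858
[0.6650991  0.18133687] [310.65474721  87.96935159]
[ 3.14152787e+00  4.90093884e-05 -4.00818007e-01]
[[ 0.92 -0.39 -0.  ]
 [-0.39 -0.92 -0.  ]
 [-0.    0.   -1.  ]]
```

```bash
python3 -m handwheel '[{"delta_pos":[0.6,-0.3,0],"dr":[0,0,7.8]},{"delta_pos":[0.6,-0.3,0],"dr":[0,0,7.8]},{"delta_pos":[0.6,-0.3,0],"dr":[0,0,7.8]},{"delta_pos":[0.6,-0.3,-0.3],"dr":[0,0,7.8]},{"delta_pos":[0.4,-0.3,-0.6],"dr":[0,0,7.6]},{"delta_pos":[0,0,0],"dr":[0,0,0]},{"delta_pos":[0,0,0],"dr":[0,0,0]}]'
python3 - <<'E'
from h import *
s=get_state(); print(s['t'],s['eef_pos'],s['ee_rot'])
snap('wrist','w3')
for n in ['badge_white','stud_blue_head']:
    print(n,[(x['conf'],x['location'],ray('wrist',x['location'],.049 if 'stud' in n else .015)) for x in mark_of('wrist',n)[:2]])
E
```

```text
t: 7.1
eef_pos: [0.6082, 0.1825, 0.1986]
ee_rot: [3.141, 0.001, 0.273]
force: [0.3, -0.2, 0.9]
width: 0.0872
gripper_force: 0.0
7.1 [0.60821053 0.18246989 0.19863328] [3.14109544e+00 1.25383797e-03 2.72805179e-01]
badge_white [(0.66, [297.5, 192.1], array([0.61115514, 0.16431943, 0.015     ]))]
stud_blue_head [(0.75, [298.4, 202.6], array([0.60887122, 0.16497525, 0.049     ]))]
```

View pics/w3.png

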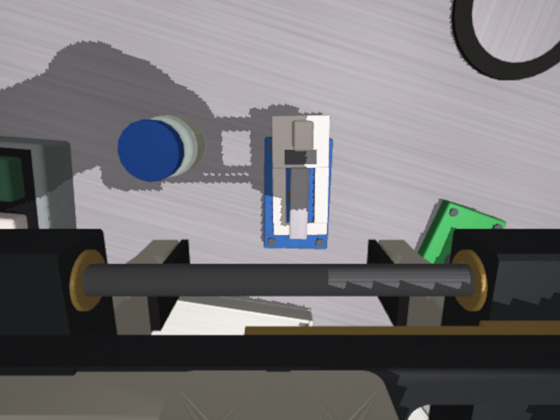

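Wrist view: the white badge is aligned vertically on the blue stud. Its block top is at (303,133), the head runs (298,150)–(298,238), and the jar is clear on the left at (150,150). Next I'll work out the unhook path.

```bash
cat > plan.py <<'E'
import numpy as np
# side section (s along badge +x, z), mm. pose=(s,z,th) of eye-centre underside, th>0 = +x end down
U=[np.array([(u,v) for u in np.arange(a,b+.1,1) for v in (0,2.5,5)]) for a,b in ((27,39),(-74,-27))]
UL=np.vstack(U); LINE=np.array([(u,0) for u in np.arange(-74,39.1,1)])
OB=[(-32,32,43,49),(-6,6,15,43)]; BASE=(-55,55,-50,15)
def rot(p,s,z,th):
    c,n=np.cos(np.radians(th)),np.sin(np.radians(th)); return np.c_[s+p[:,0]*c+p[:,1]*n, z-p[:,0]*n+p[:,1]*c]
def d(P,r):
    dx=np.maximum(np.maximum(r[0]-P[:,0],P[:,0]-r[1]),0);dz=np.maximum(np.maximum(r[2]-P[:,1],P[:,1]-r[3]),0)
    ins=(dx==0)&(dz==0); pen=np.min(np.c_[P[:,0]-r[0],r[1]-P[:,0],P[:,1]-r[2],r[3]-P[:,1]],axis=1)
    return np.where(ins,-pen,np.hypot(dx,dz)).min()
def clear(s,z,th):
    P=rot(UL,s,z,th); return min([d(P,r) for r in OB]+[d(rot(LINE,s,z,th),BASE)])
def best(th,ss,zs):
    return max(((clear(s,z,th),s,z) for s in ss for z in zs))
if __name__=='__main__':
    for th in (0,5,10,15,20,25,30,35,40):
        print(th,best(th,range(-32,0),range(15,60)))
    for th in (30,35):
        for s in range(-16,36,4): print(th,s,[ (round(c,1),z) for c,_,z in [best(th,[s],range(20,80))]], [(round(c,1),z) for c,_,z in [best(th,[s],range(20,45))]])
E
python3 plan.py; python3 - <<'E'
from h import *
for p in [(303,133),(293,121),(314,121)]: print(ray('wrist',p,.06))
print(ray('wrist',(288,167),.02))
E
```

```text
0 (np.float64(11.0), -1, 27)
5 (np.float64(9.41236219031141), -11, 28)
10 (np.float64(7.526909761144948), -13, 30)
15 (np.float64(6.079997309804845), -14, 39)
20 (np.float64(6.371700761219529), -13, 41)
25 (np.float64(6.470310249989549), -12, 43)
30 (np.float64(8.169872981077809), -1, 44)
35 (np.float64(8.390803560033284), -1, 46)
40 (np.float64(7.93128322222497), -1, 48)
30 -16 [(np.float64(10.5), 79)] [(np.float64(1.4), 44)]
30 -12 [(np.float64(10.5), 79)] [(np.float64(5.4), 44)]
30 -8 [(np.float64(10.5), 79)] [(np.float64(8.2), 44)]
30 -4 [(np.float64(10.5), 79)] [(np.float64(8.2), 44)]
30 0 [(np.float64(10.6), 79)] [(np.float64(8.2), 44)]
30 4 [(np.float64(12.0), 79)] [(np.float64(8.2), 44)]
30 8 [(np.float64(14.0), 79)] [(np.float64(8.4), 44)]
30 12 [(np.float64(16.0), 79)] [(np.float64(8.5), 44)]
30 16 [(np.float64(18.0), 79)] [(np.float64(8.5), 44)]
30 20 [(np.float64(20.0), 79)] [(np.float64(8.5), 44)]
30 24 [(np.float64(22.6), 79)] [(np.float64(8.5), 44)]
30 28 [(np.float64(25.5), 79)] [(np.float64(8.5), 44)]
30 32 [(np.float64(28.6), 79)] [(np.float64(8.5), 44)]
35 -16 [(np.float64(7.6), 79)] [(np.float64(0.1), 44)]
35 -12 [(np.float64(7.6), 79)] [(np.float64(4.1), 44)]
35 -8 [(np.float64(8.1), 46)] [(np.float64(6.6), 44)]
35 -4 [(np.float64(8.4), 46)] [(np.float64(6.6), 44)]
35 0 [(np.float64(8.4), 46)] [(np.float64(6.6), 44)]
35 4 [(np.float64(8.6), 79)] [(np.float64(6.6), 44)]
35 8 [(np.float64(10.8), 79)] [(np.float64(6.6), 44)]
35 12 [(np.float64(13.1), 79)] [(np.float64(6.6), 44)]
35 16 [(np.float64(15.4), 79)] [(np.float64(6.6), 44)]
35 20 [(np.float64(17.7), 79)] [(np.float64(6.6), 44)]
35 24 [(np.float64(20.2), 79)] [(np.float64(6.7), 44)]
35 28 [(np.float64(23.2), 79)] [(np.float64(8.3), 44)]
35 32 [(np.float64(26.5), 79)] [(np.float64(10.5), 44)]
[0.66709694 0.17918709 0.06      ]
[0.67384577 0.18949021 0.06      ]
[0.67836073 0.17349807 0.06      ]
[0.63269846 0.18047219 0.02      ]
```

```bash
python3 -m handwheel '[{"delta_pos":[0.9,0,-0.3],"dr":[0,0,0]},{"delta_pos":[0.9,-0.05,-0.6],"dr":[0,0,0]},{"delta_pos":[0.1,0,-1],"dr":[0,0,0]},{"delta_pos":[0,0,-1],"dr":[0,0,0]},{"delta_pos":[0,0,-1],"dr":[0,0,0]},{"delta_pos":[0,0,-0.7],"dr":[0,0,0]},{"delta_pos":[0,0,-0.3],"dr":[0,0,0]},{"delta_pos":[0,0,0],"dr":[0,0,0]}]'
python3 -m handwheel '[{"delta_pos":[0,0,0],"dr":[0,0,0]},{"delta_pos":[0,0,0],"dr":[0,0,0]},{"delta_pos":[0,0,0],"dr":[0,0,0]},{"delta_pos":[0,0,0],"dr":[0,0,0]},{"delta_pos":[0,0,0],"dr":[0,0,0]},{"delta_pos":[0,0,0],"dr":[0,0,0]},{"delta_pos":[0,0,0],"dr":[0,0,0]},{"delta_pos":[0,0,0],"dr":[0,0,0]}]' 1 50
cat >> h.py <<'E'
def rows(way,hdeg,pos,nmax=8.0):
    """way: [(s,z,th)...] mm/deg, first is the present one; pos: TCP in badge frame (u,v) mm; prints the rows' numbers"""
    from plan import rot
    h=np.radians(hdeg); H=np.array([np.cos(h),np.sin(h)]); a=np.array([-H[1],H[0]])
    P=[rot(np.array([pos]),*w)[0] for w in way]
    for w0,w1,p0,p1 in zip(way,way[1:],P,P[1:]):
        d=(p1-p0)/30; v=np.r_[H*d[0],d[1]]; r=a*(w1[2]-w0[2]); n=int(np.ceil(max(abs(v).max()/1,np.linalg.norm(v)*30/45,abs(w1[2]-w0[2])/8.2)))
        print(w1,n,'x',(v/n).round(2).tolist(),(r/n).round(2).tolist(), 'z_tcp',round(p1[1],1))
E
python3 - <<'E'
from h import *
s=get_state();print(s['eef_pos'],s['ee_rot'])
W=[(0,15,0),(-11,24,0),(-12,28,5),(-13,34,12),(-13,41,20),(-10,44,30),(20,44,30),(20,104,30)]
from plan import clear
for a,b in zip(W,W[1:]): print(b,[round(float(clear(*(np.array(a)+(np.array(b)-a)*t))),1) for t in (.25,.5,.75,1)])
rows(W,195.8,(-58,35))
E
```

```text
t: 8.05
eef_pos: [0.6648, 0.1816, 0.0515]
ee_rot: [3.141, 0.001, 0.276]
force: [0.1, 0.1, 0.5]
width: 0.0876
gripper_force: 0.0
t: 8.85
eef_pos: [0.6653, 0.1813, 0.052]
ee_rot: [3.142, 0.0, 0.276]
force: [-0.2, 0.3, -0.2]
width: 0.0296
gripper_force: 0.0
[0.66531955 0.18133485 0.05199385] [3.14157222e+00 1.51769824e-04 2.76317836e-01]
(-11, 24, 0) [2.2, 4.5, 6.8, 9.0]
(-12, 28, 5) [9.1, 9.3, 9.2, 8.9]
(-13, 34, 12) [8.4, 7.2, 6.5, 6.4]
(-13, 41, 20) [6.0, 5.6, 6.0, 6.4]
(-10, 44, 30) [6.0, 6.3, 7.2, 7.4]
(20, 44, 30) [8.2, 8.2, 8.5, 8.5]
(20, 104, 30) [11.4, 16.2, 28.6, 41.6]
(-11, 24, 0) 1 x [0.35, 0.1, 0.3] [0.0, -0.0] z_tcp 59.0
(-12, 28, 5) 1 x [-0.07, -0.02, 0.3] [1.36, -4.81] z_tcp 67.9
(-13, 34, 12) 1 x [-0.14, -0.04, 0.41] [1.91, -6.74] z_tcp 80.3
(-13, 41, 20) 1 x [-0.22, -0.06, 0.45] [2.18, -7.7] z_tcp 93.7
(-10, 44, 30) 2 x [-0.21, -0.06, 0.16] [1.36, -4.81] z_tcp 103.3
(20, 44, 30) 1 x [-0.96, -0.27, 0.0] [0.0, -0.0] z_tcp 103.3
(20, 104, 30) 2 x [-0.0, -0.0, 1.0] [0.0, -0.0] z_tcp 163.3
```

```bash
python3 -m handwheel '[{"delta_pos":[0,0,0],"dr":[0,0,0]},{"delta_pos":[0,0,0],"dr":[0,0,0]},{"delta_pos":[0,0,0],"dr":[0,0,0]},{"delta_pos":[0,0,0],"dr":[0,0,0]},{"delta_pos":[0,0,0],"dr":[0,0,0]}]'
python3 -m handwheel '[{"delta_pos":[0.18,0.05,0.15],"dr":[0,0,0]},{"delta_pos":[0.17,0.05,0.15],"dr":[0,0,0]},{"delta_pos":[-0.07,-0.02,0.3],"dr":[1.36,-4.81,0]},{"delta_pos":[0,0,0],"dr":[0,0,0]}]'
```

```text
t: 9.35
eef_pos: [0.6653, 0.1813, 0.052]
ee_rot: [3.142, 0.0, 0.276]
force: [-0.0, -0.1, 0.3]
width: 0.0156
gripper_force: 49.8
t: 9.75
eef_pos: [0.673, 0.1835, 0.071]
ee_rot: [-3.141, -0.089, 0.276]
force: [0.0, -1.4, -1.2]
width: 0.0157
gripper_force: 49.8
```

```bash
python3 -m handwheel '[{"delta_pos":[-0.14,-0.04,0.41],"dr":[1.91,-6.74,0]},{"delta_pos":[-0.22,-0.06,0.45],"dr":[2.18,-7.7,0]},{"delta_pos":[-0.21,-0.06,0.16],"dr":[1.36,-4.81,0]},{"delta_pos":[-0.21,-0.06,0.16],"dr":[1.36,-4.81,0]},{"delta_pos":[0,0,0],"dr":[0,0,0]},{"delta_pos":[-0.48,-0.13,0],"dr":[0,0,0]},{"delta_pos":[-0.48,-0.13,0],"dr":[0,0,0]},{"delta_pos":[0,0,0],"dr":[0,0,0]}]'
```

```text
t: 10.55
eef_pos: [0.678, 0.137, 0.1244]
ee_rot: [3.072, -0.426, 0.264]
force: [0.8, 0.2, -0.3]
width: 0.0004
gripper_force: 0.0
```

```bash
python3 -m handwheel '[{"delta_pos":[0,0,1],"dr":[0,0,0]},{"delta_pos":[0,0,1],"dr":[0,0,0]},{"delta_pos":[0,0,0.5],"dr":[0,0,0]},{"delta_pos":[0,0,0],"dr":[-2.1,7.4,0]},{"delta_pos":[0,0,0],"dr":[-2.1,7.4,0]},{"delta_pos":[0,0,0],"dr":[-2.1,7.4,0]},{"delta_pos":[0,0,0],"dr":[-1.85,6.5,0]},{"delta_pos":[0,0,0],"dr":[0,0,0]}]'
python3 - <<'E'
from h import *
s=get_state(); print(s['t'],s['eef_pos'],s['ee_rot'])
snap('side','d4')
for cam in ('side','scene'):
  if cam=='scene':grab_frame(cam)
  print(cam,[(round(x['conf'],2),np.round(x['location']).tolist(),ray(cam,x['location'],0)[:2].round(3).tolist()) for x in mark_of(cam,'tray')[:3]])
c=cv2.imread('pics/d4.png')[130:240,120:330]; cv2.imwrite('pics/d4c.png',cv2.resize(c,None,fx=3.5,fy=3.5,interpolation=3))
E
```

```text
t: 11.35
eef_pos: [0.6841, 0.1373, 0.1905]
ee_rot: [3.061, 0.082, 0.267]
force: [0.3, -0.0, 0.0]
width: 0.0002
gripper_force: 0.0
11.35 [0.68405849 0.13732309 0.19048626] [3.06071256 0.0818959  0.26698691]
side [(0.94, [226.0, 185.0], [0.412, 0.195]), (0.89, [252.0, 258.0], [0.342, -0.022]), (0.58, [143.0, 202.0], [0.222, 0.269])]
scene [(0.85, [341.0, 219.0], [0.408, 0.194]), (0.84, [340.0, 175.0], [0.229, 0.269]), (0.83, [250.0, 220.0], [0.346, -0.026])]
```

View pics/d4c.png

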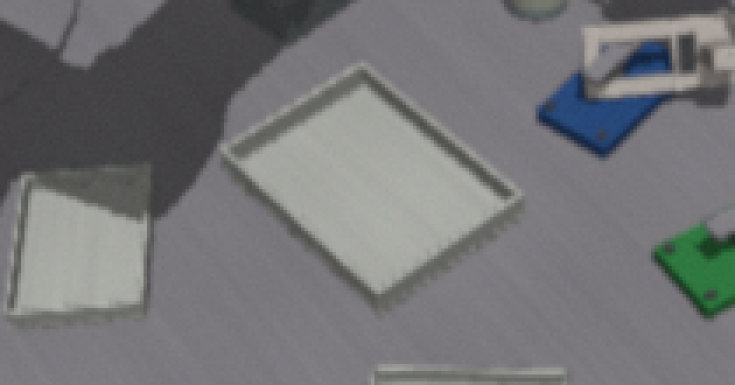

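```bash
python3 - <<'E'
from h import *
s=get_state(); print(s['q'].round(3)); 
b=grab_frame('scene'); cv2.imwrite('pics/s5c.png',cv2.resize(b[225:325,310:450,::-1],None,fx=5,fy=5,interpolation=3))
E
```

```text
[ 0.508  0.466  0.023  0.068 -1.222  1.305]
```

View pics/s5c.png

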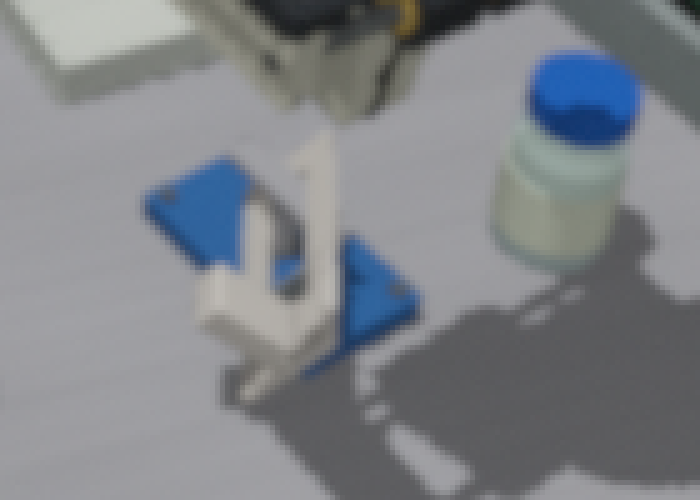

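The crop shows the badge leaning on the stud, having slipped out of the grip. The TCP also ended off its commanded path, so I'll test the tilt in free air.

```bash
for i in 1; do python3 -m handwheel '[{"delta_pos":[0,0,0],"dr":[1.9,-6.7,0]},{"delta_pos":[0,0,0],"dr":[1.9,-6.7,0]},{"delta_pos":[0,0,0],"dr":[0,0,0]}]'; python3 -c "
from h import *
print(get_state()['q'].round(3))"; python3 -m handwheel '[{"delta_pos":[0,0,0],"dr":[1.9,-6.7,0]},{"delta_pos":[0,0,0],"dr":[1.9,-6.7,0]},{"delta_pos":[0,0,0],"dr":[0,0,0]}]';  python3 -c "
from h import *
print(get_state()['q'].round(3))"; python3 -m handwheel '[{"delta_pos":[-0.48,-0.13,0],"dr":[0,0,0]},{"delta_pos":[-0.48,-0.13,0],"dr":[0,0,0]},{"delta_pos":[0,0,0],"dr":[0,0,0]}]';  python3 -c "
from h import *
print(get_state()['q'].round(3))"; done
```

```text
t: 11.9
eef_pos: [0.6771, 0.1322, 0.1921]
ee_rot: [3.06, -0.168, 0.265]
force: [-2.0, -1.0, -1.0]
width: 0.0001
gripper_force: 0.0
[ 0.538  0.325 -0.245  0.163 -0.867  1.193]
t: 12.2
eef_pos: [0.6729, 0.1295, 0.1866]
ee_rot: [3.061, -0.402, 0.265]
force: [-0.3, -2.2, -0.6]
width: 0.0007
gripper_force: 0.0
[ 0.549  0.218 -0.568  0.438 -0.458  0.907]
t: 12.5
eef_pos: [0.6519, 0.1253, 0.194]
ee_rot: [3.062, -0.411, 0.263]
force: [-0.3, -0.3, -1.1]
width: 0.0006
gripper_force: 0.0
[ 0.562  0.173 -0.617  0.46  -0.45   0.873]
```

```bash
cat >> h.py <<'E'
from scipy.spatial.transform import Rotation as Ro
def togo(pos,yawdeg):
    s=get_state(); R=Ro.from_euler('xyz',[np.pi,0,np.radians(yawdeg)])*Ro.from_euler('xyz',s['ee_rot']).inv()
    print('go',((np.array(pos)-s['eef_pos'])/.03).round(2),'dr',R.as_rotvec(degrees=True).round(2), 't',s['t'])
E
python3 -c "
from h import *
togo([.56,.165,.27],15.8)"
```

```text
go [-3.06  1.32  2.53] dr [-1.93 23.88  1.64] t 12.5
```

```bash
python3 -m handwheel '[{"delta_pos":[-0.3,0.13,0.25],"dr":[-0.2,2.4,0.16]},{"delta_pos":[-0.3,0.13,0.25],"dr":[-0.2,2.4,0.16]},{"delta_pos":[-0.3,0.13,0.25],"dr":[-0.2,2.4,0.16]},{"delta_pos":[-0.3,0.13,0.25],"dr":[-0.2,2.4,0.16]},{"delta_pos":[-0.3,0.13,0.25],"dr":[-0.2,2.4,0.16]},{"delta_pos":[-0.3,0.13,0.25],"dr":[-0.2,2.4,0.16]},{"delta_pos":[-0.3,0.13,0.25],"dr":[-0.2,2.4,0.16]},{"delta_pos":[-0.3,0.13,0.25],"dr":[-0.2,2.4,0.16]},{"delta_pos":[-0.3,0.13,0.25],"dr":[-0.2,2.4,0.16]},{"delta_pos":[-0.36,0.13,0.25],"dr":[-0.2,2.4,0.16]}]' -1
python3 - <<'E'
from h import *
togo([.56,.165,.27],15.8); s=get_state();print(s['eef_pos'])
b=snap('wrist','w6')
for n in ['badge_white','stud_blue_head']:
    print(n,[(x['conf'],x['location'],ray('wrist',x['location'],.049 if 'stud' in n else .015)) for x in mark_of('wrist',n)[:2]])
cv2.imwrite('pics/w6c.png',cv2.resize(b[60:260,160:440,::-1],None,fx=2.8,fy=2.8,interpolation=3))
E
```

```text
t: 13.5
eef_pos: [0.5616, 0.1661, 0.269]
ee_rot: [-3.141, 0.004, 0.277]
force: [1.8, 0.2, -0.1]
width: 0.0748
gripper_force: 0.0
go [-0.05 -0.04  0.03] dr [ 0.01 -0.23 -0.07] t 13.5
[0.56157416 0.16605561 0.26898613]
badge_white [(0.73, [302.7, 130.5], array([0.62076502, 0.15421698, 0.015     ]))]
stud_blue_head []
```

View pics/w6c.png

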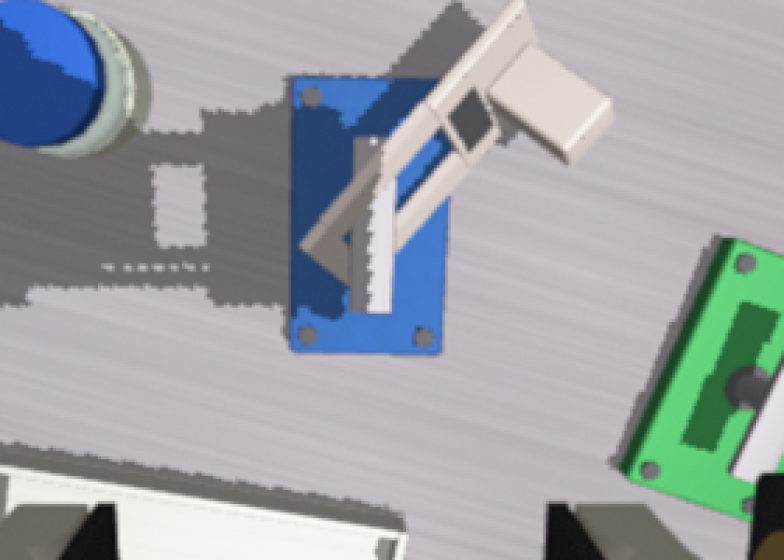

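The wrist crop shows the badge yawed and rolled about 60°, with the head through its eye and the block leaning right at crop (490–612, 42–163). I'll fit its 6D pose.

```bash
python3 - <<'E'
from h import *
c=calibration('wrist');K=np.array([[c['fx'],0,c['cx']],[0,c['fy'],c['cy']],[0,0,1.]]);T=np.array(c['extrinsics'])
O=np.array([(-46,-8,5),(-70,-8,5),(-70,-8,45),(-46,-8,45),(39,-26,0),(-74,-26,0)],float)/1000
C=np.array([(490,95),(535,42),(612,98),(568,152),(302,245),(520,-5)],float); P=np.c_[160+C[:,0]/2.8,60+C[:,1]/2.8]
ok,r,t=cv2.solvePnP(O,P,K,None,flags=cv2.SOLVEPNP_SQPNP); ok,r,t=cv2.solvePnP(O,P,K,None,r,t,True)
M=np.eye(4);M[:3,:3]=cv2.Rodrigues(r)[0];M[:3,3]=t[:,0];W=np.linalg.inv(T)@M
print(W.round(3)); e=(cv2.projectPoints(O,r,t,K,None)[0][:,0]-P);print(e.round(1))
for p in O.tolist()+[(.039,.026,0),(-.074,.026,0),(-.058,0,.025),(-.058,0,.045)]: print(np.round(p,3),(W@np.r_[p,1])[:3].round(3))
E
```

```text
[[-0.899 -0.277 -0.338  0.624]
 [ 0.437 -0.563 -0.701  0.154]
 [ 0.004 -0.778  0.628  0.032]
 [ 0.     0.     0.     1.   ]]
[[-0.4 -0.4]
 [ 0.1 -0.1]
 [ 1.4 -0.2]
 [-0.8  0. ]
 [ 0.1 -0.2]
 [-0.4  0.8]]
[-0.046 -0.008  0.005] [0.665 0.135 0.041]
[-0.07  -0.008  0.005] [0.687 0.125 0.041]
[-0.07  -0.008  0.045] [0.674 0.097 0.066]
[-0.046 -0.008  0.045] [0.652 0.107 0.066]
[ 0.039 -0.026  0.   ] [0.596 0.186 0.052]
[-0.074 -0.026  0.   ] [0.697 0.137 0.052]
[0.039 0.026 0.   ] [0.581 0.157 0.012]
[-0.074  0.026  0.   ] [0.683 0.107 0.011]
[-0.058  0.     0.025] [0.667 0.111 0.047]
[-0.058  0.     0.045] [0.661 0.097 0.06 ]
```

```bash
python3 -m handwheel '[{"delta_pos":[0.43,-0.25,-0.58],"dr":[0,0,6]},{"delta_pos":[0.43,-0.25,-0.58],"dr":[0,0,6]},{"delta_pos":[0.43,-0.25,-0.58],"dr":[0,0,6]},{"delta_pos":[0.43,-0.25,-0.58],"dr":[0,0,6]},{"delta_pos":[0.43,-0.25,-0.58],"dr":[0,0,6]},{"delta_pos":[0.43,-0.25,-0.58],"dr":[0,0,6]},{"delta_pos":[0.43,-0.25,-0.58],"dr":[0,0,6]},{"delta_pos":[0.43,-0.25,-0.58],"dr":[0,0,6]},{"delta_pos":[0,0,0],"dr":[0,0,0]},{"delta_pos":[0,0,0],"dr":[0,0,0]}]' -1
python3 -c "
from h import *
togo([.665,.106,.05],64.1); print(get_state()['q'].round(2))"
```

```text
t: 14.65
eef_pos: [0.6648, 0.1048, 0.1281]
ee_rot: [3.141, 0.004, 1.111]
force: [0.5, 0.7, 0.4]
width: 0.0876
gripper_force: 0.0
go [ 0.01  0.04 -2.6 ] dr [ 0.2  -0.06  0.45] t 14.65
[ 0.45  0.44 -0.14  0.   -0.99  2.23]
```

```bash
python3 -m handwheel '[{"delta_pos":[0,0,-0.7],"dr":[0,0,0]},{"delta_pos":[0,0,-0.7],"dr":[0,0,0]},{"delta_pos":[0,0,-0.5],"dr":[0,0,0]},{"delta_pos":[0,0,-0.4],"dr":[0,0,0]},{"delta_pos":[0,0,-0.3],"dr":[0,0,0]}]'
python3 -m handwheel '[{"delta_pos":[0,0,0],"dr":[0,0,0]},{"delta_pos":[0,0,0],"dr":[0,0,0]},{"delta_pos":[0,0,0],"dr":[0,0,0]},{"delta_pos":[0,0,0],"dr":[0,0,0]},{"delta_pos":[0,0,0],"dr":[0,0,0]},{"delta_pos":[0,0,0],"dr":[0,0,0]},{"delta_pos":[0,0,0],"dr":[0,0,0]},{"delta_pos":[0,0,0],"dr":[0,0,0]},{"delta_pos":[0,0,0],"dr":[0,0,0]},{"delta_pos":[0,0,0],"dr":[0,0,0]}]' 1 40
python3 -m handwheel '[{"delta_pos":[0,0,0],"dr":[0,0,0]},{"delta_pos":[0,0,0],"dr":[0,0,0]}]'
```

```text
t: 15.15
eef_pos: [0.665, 0.1055, 0.0504]
ee_rot: [3.14, 0.003, 1.113]
force: [-0.2, 0.6, -0.8]
width: 0.088
gripper_force: 0.0
t: 16.15
eef_pos: [0.6631, 0.1058, 0.0503]
ee_rot: [-3.14, 0.004, 1.113]
force: [-7.7, 4.5, 3.4]
width: 0.0239
gripper_force: 39.9
t: 16.35
eef_pos: [0.6631, 0.1058, 0.0503]
ee_rot: [-3.14, 0.004, 1.113]
force: [-6.5, 4.0, 3.2]
width: 0.0242
gripper_force: 39.9
```

```bash
python3 -m handwheel '[{"delta_pos":[0.16,0.045,0.03],"dr":[0,0,0]},{"delta_pos":[0.16,0.045,0.03],"dr":[0,0,0]},{"delta_pos":[0.16,0.045,0],"dr":[0,0,0]},{"delta_pos":[0.16,0.045,0],"dr":[0,0,0]}]'
python3 -m handwheel '[{"delta_pos":[0.16,0.045,0],"dr":[0,0,0]},{"delta_pos":[0.16,0.045,0],"dr":[0,0,0]},{"delta_pos":[0.16,0.045,0],"dr":[0,0,0]},{"delta_pos":[0.16,0.045,0],"dr":[0,0,0]}]'
```

```text
t: 16.75
eef_pos: [0.6692, 0.1091, 0.0485]
ee_rot: [-3.119, 0.02, 1.112]
force: [-53.3, 11.0, 25.4]
width: 0.0247
gripper_force: 41.2
t: 17.15
eef_pos: [0.6772, 0.1127, 0.0474]
ee_rot: [-3.103, 0.033, 1.111]
force: [-80.7, 13.8, 44.3]
width: 0.0317
gripper_force: 41.7
```

```bash
python3 -m handwheel '[{"delta_pos":[-0.2,-0.05,0],"dr":[0,0,0]},{"delta_pos":[-0.2,-0.05,0],"dr":[0,0,0]},{"delta_pos":[0,0,0],"dr":[0,0,0]}]'
python3 -m handwheel '[{"delta_pos":[-0.2,-0.05,0],"dr":[0,0,0]},{"delta_pos":[0,0,0],"dr":[0,0,0]}]'
```

```text
t: 17.45
eef_pos: [0.675, 0.115, 0.0488]
ee_rot: [-3.118, 0.016, 1.112]
force: [-52.8, 24.1, 22.7]
width: 0.0255
gripper_force: 39.0
t: 17.65
eef_pos: [0.674, 0.1142, 0.0497]
ee_rot: [-3.126, 0.011, 1.113]
force: [-36.8, 21.9, 13.1]
width: 0.0255
gripper_force: 37.9
```

```bash
python3 -m handwheel '[{"delta_pos":[-0.2,0.05,0.05],"dr":[0,0,0]},{"delta_pos":[0,0,0],"dr":[0,0,0]}]'
python3 -m handwheel '[{"delta_pos":[-0.15,0.1,0.1],"dr":[0,0,0]},{"delta_pos":[0,0,0],"dr":[0,0,0]}]'
python3 -m handwheel '[{"delta_pos":[0,0.05,0.1],"dr":[0,0,0]},{"delta_pos":[0,0,0],"dr":[0,0,0]}]'
```

```text
t: 17.85
eef_pos: [0.6728, 0.1138, 0.0517]
ee_rot: [-3.133, 0.009, 1.114]
force: [-17.6, 8.5, 1.5]
width: 0.0246
gripper_force: 38.7
t: 18.05
eef_pos: [0.6715, 0.1149, 0.0554]
ee_rot: [-3.138, 0.008, 1.114]
force: [-6.1, -2.3, -4.4]
width: 0.0249
gripper_force: 39.8
t: 18.25
eef_pos: [0.6712, 0.1157, 0.0577]
ee_rot: [-3.137, 0.009, 1.113]
force: [-4.3, -4.2, -5.9]
width: 0.0247
gripper_force: 40.0
```

```bash
python3 -m handwheel '[{"delta_pos":[0.13,0.04,0],"dr":[0,0,0]},{"delta_pos":[0,0,0],"dr":[0,0,0]}]'
python3 -m handwheel '[{"delta_pos":[0.13,0.04,0],"dr":[0,0,0]},{"delta_pos":[0,0,0],"dr":[0,0,0]}]'
```

```text
t: 18.45
eef_pos: [0.6728, 0.1164, 0.0563]
ee_rot: [-3.133, 0.013, 1.113]
force: [-10.9, -2.7, -3.7]
width: 0.0248
gripper_force: 40.7
t: 18.65
eef_pos: [0.6741, 0.1171, 0.0555]
ee_rot: [-3.129, 0.016, 1.113]
force: [-19.0, -3.2, -0.7]
width: 0.0248
gripper_force: 41.8
```

```bash
python3 - <<'E'
from h import *
a=grab_frame('scene');b=grab_frame('side')
A=cv2.resize(a[225:325,320:430,::-1],None,fx=3.6,fy=3.6,interpolation=3);B=cv2.resize(b[105:205,250:360,::-1],None,fx=3.6,fy=3.6,interpolation=3)
cv2.imwrite('pics/c7.png',np.hstack([A,B]))
E
```

```text
(no output)
```

View pics/c7.png

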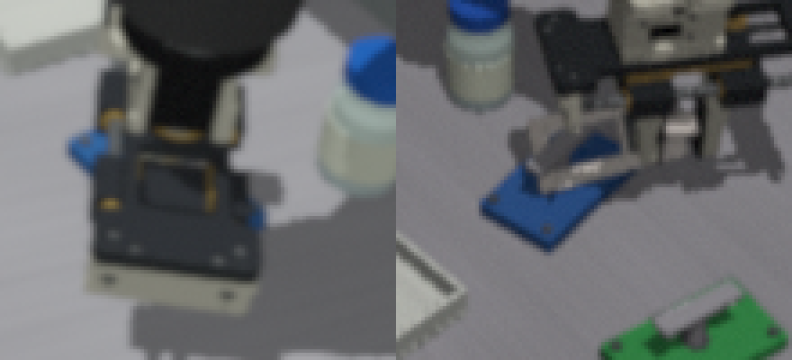

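```bash
python3 -m handwheel '[{"delta_pos":[-0.2,-0.08,0],"dr":[0,0,0]},{"delta_pos":[-0.2,-0.07,0],"dr":[0,0,0]},{"delta_pos":[-0.2,-0.07,0],"dr":[0,0,0]},{"delta_pos":[0,0,0],"dr":[0,0,0]}]'
python3 -m handwheel '[{"delta_pos":[-0.15,-0.04,0],"dr":[0,0,0]},{"delta_pos":[-0.15,-0.04,0],"dr":[0,0,0]},{"delta_pos":[0,0,0],"dr":[0,0,0]}]'
python3 -m handwheel '[{"delta_pos":[-0.15,-0.04,0],"dr":[0,0,0]},{"delta_pos":[0,0,0],"dr":[0,0,0]}]'
```

```text
t: 19.15
eef_pos: [0.6635, 0.1131, 0.0595]
ee_rot: [-3.141, 0.004, 1.113]
force: [-1.3, 1.5, -2.6]
width: 0.0246
gripper_force: 38.8
t: 19.45
eef_pos: [0.6548, 0.1109, 0.0599]
ee_rot: [3.141, 0.003, 1.113]
force: [-1.2, 1.1, -2.0]
width: 0.0242
gripper_force: 38.8
t: 19.65
eef_pos: [0.6504, 0.1097, 0.0599]
ee_rot: [3.141, 0.003, 1.113]
force: [-1.0, 1.6, -1.9]
width: 0.0241
gripper_force: 38.8
```

Free motion this way. Continuing.

```bash
python3 -m handwheel '[{"delta_pos":[-0.2,-0.055,0],"dr":[0,0,0]},{"delta_pos":[-0.2,-0.055,0],"dr":[0,0,0]},{"delta_pos":[0,0,0],"dr":[0,0,0]}]'
python3 -m handwheel '[{"delta_pos":[-0.2,-0.055,0],"dr":[0,0,0]},{"delta_pos":[-0.2,-0.055,0],"dr":[0,0,0]},{"delta_pos":[-0.2,-0.055,0],"dr":[0,0,0]},{"delta_pos":[0,0,0],"dr":[0,0,0]}]'
python3 -c "
from h import *
a=grab_frame('scene');b=grab_frame('side')
A=cv2.resize(a[225:325,310:420,::-1],None,fx=3.6,fy=3.6,interpolation=3);B=cv2.resize(b[115:215,240:350,::-1],None,fx=3.6,fy=3.6,interpolation=3)
cv2.imwrite('pics/c8.png',np.hstack([A,B]))"
```

```text
t: 19.95
eef_pos: [0.6382, 0.1059, 0.0601]
ee_rot: [3.141, 0.003, 1.113]
force: [0.7, -0.7, -0.6]
width: 0.0243
gripper_force: 38.8
t: 20.35
eef_pos: [0.6202, 0.1011, 0.06]
ee_rot: [3.141, 0.003, 1.113]
force: [0.5, -0.3, -1.7]
width: 0.0246
gripper_force: 38.8
```

View pics/c8.png

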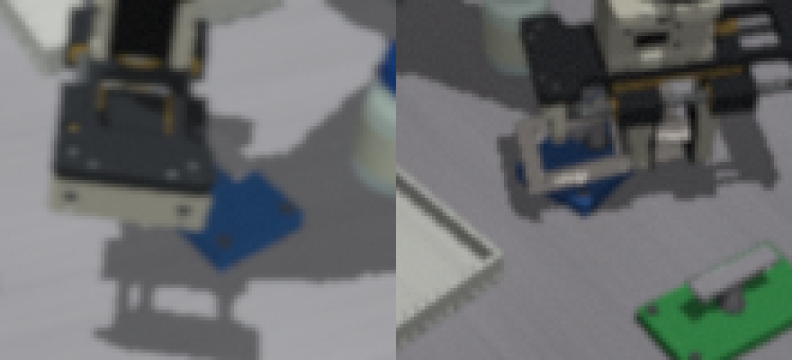

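The crops show the badge nearly off, with the head just at the eye's edge. Next I'll pull 20 mm more, lift, and compute the tray pose.

```bash
python3 -m handwheel '[{"delta_pos":[-0.25,-0.07,0],"dr":[0,0,0]},{"delta_pos":[-0.25,-0.07,0],"dr":[0,0,0]},{"delta_pos":[-0.2,-0.055,0],"dr":[0,0,0]},{"delta_pos":[0,0,0.5],"dr":[0,0,0]},{"delta_pos":[0,0,1],"dr":[0,0,0]},{"delta_pos":[0,0,1],"dr":[0,0,0]},{"delta_pos":[0,0,0.5],"dr":[0,0,0]},{"delta_pos":[0,0,0],"dr":[0,0,0]}]'
python3 - <<'E'
from h import *
C=np.array([(230,152),(362,68),(520,198),(378,305)])/3.5+[120,130]
P=np.array([ray('side',p,.025) for p in C]);print(P.round(3),P.mean(0).round(3),[np.linalg.norm(P[i]-P[i-1]).round(3) for i in range(4)]); d=P[2]-P[1];print(np.degrees(np.arctan2(d[1],d[0])))
g=grab_frame('side');print([(round(x['conf'],2),np.round(x['location']).tolist(),ray('side',x['location'],0)[:2].round(3).tolist()) for x in mark_of('side','tray')[:3]])
cv2.imwrite('pics/d9.png',cv2.resize(g[80:230,120:360,::-1],None,fx=3,fy=3,interpolation=3))
s=get_state();print(s['q'].round(2))
E
```

```text
t: 21.25
eef_pos: [0.6012, 0.0961, 0.1528]
ee_rot: [3.137, -0.001, 1.114]
force: [-0.2, 0.5, -1.9]
width: 0.0245
gripper_force: 38.8
[[0.344 0.266 0.025]
 [0.463 0.281 0.025]
 [0.481 0.107 0.025]
 [0.352 0.088 0.025]] [0.41  0.186 0.025] [np.float64(0.178), np.float64(0.121), np.float64(0.174), np.float64(0.13)]
-84.2737667186562
[(0.92, [146.0, 202.0], [0.228, 0.266]), (0.9, [255.0, 257.0], [0.347, -0.023]), (0.81, [225.0, 183.0], [0.414, 0.201])]
[ 0.48  0.33 -0.27  0.   -0.98  2.2 ]
```

View pics/d9.png

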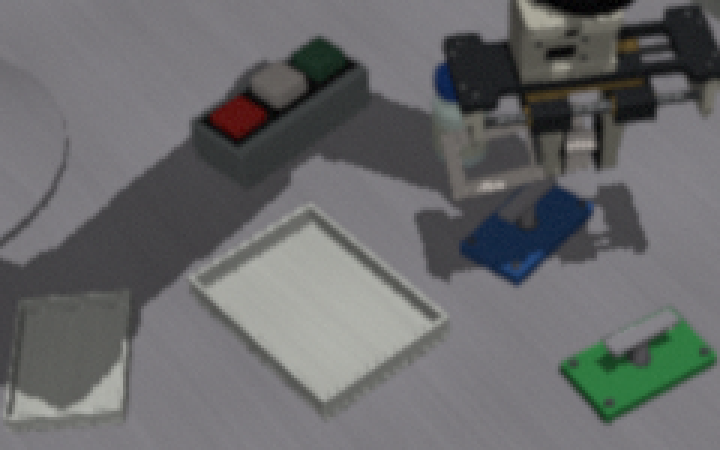

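```bash
python3 -m handwheel '[{"delta_pos":[-0.67,0.185,0],"dr":[0,0,-5.8]},{"delta_pos":[-0.67,0.185,0],"dr":[0,0,-5.8]},{"delta_pos":[-0.67,0.185,0],"dr":[0,0,-5.8]},{"delta_pos":[-0.67,0.185,0],"dr":[0,0,-5.8]},{"delta_pos":[-0.67,0.185,0],"dr":[0,0,-5.8]},{"delta_pos":[-0.67,0.185,0],"dr":[0,0,-5.8]},{"delta_pos":[-0.67,0.185,0],"dr":[0,0,-5.8]},{"delta_pos":[-0.67,0.185,0],"dr":[0,0,-5.8]},{"delta_pos":[-0.67,0.185,0],"dr":[0,0,-5.8]},{"delta_pos":[-0.67,0.185,0],"dr":[0,0,-5.8]}]'
python3 -m handwheel '[{"delta_pos":[0,0,0],"dr":[-0.3,3,0]},{"delta_pos":[0,0,0],"dr":[-0.3,3,0]},{"delta_pos":[0,0,0],"dr":[-0.3,3,0]},{"delta_pos":[0,0,0],"dr":[-0.3,3,0]},{"delta_pos":[0,0,0],"dr":[-0.3,3,0]},{"delta_pos":[0,0,0],"dr":[-0.3,3,0]},{"delta_pos":[0,0,0],"dr":[-0.3,3,0]},{"delta_pos":[0,0,0],"dr":[-0.3,3,0]},{"delta_pos":[0,0,0],"dr":[-0.3,3,0]},{"delta_pos":[0,0,0],"dr":[-0.3,3,0]}]'
python3 - <<'E'
from h import *
s=get_state();print(s['q'].round(2),((np.array([.401,.1515,.046])-s['eef_pos'])/.03).round(2))
g=snap('scene','s10');h=snap('side','d10')
for cam,z in (('side',0),('scene',0)):print([(round(x['conf'],2),np.round(x['location']).tolist(),ray(cam,x['location'],0)[:2].round(3).tolist()) for x in mark_of(cam,'tray')[:3]])
cv2.imwrite('pics/c10.png',np.hstack([cv2.resize(g[130:255,260:400,::-1],None,fx=2.8,fy=2.8,interpolation=3),cv2.resize(h[110:235,150:290,::-1],None,fx=2.8,fy=2.8,interpolation=3)]))
E
```

```text
t: 22.35
eef_pos: [0.3976, 0.1505, 0.1486]
ee_rot: [3.139, 0.005, 0.097]
force: [-0.0, 0.7, -1.0]
width: 0.0244
gripper_force: 38.8
t: 23.35
eef_pos: [0.3986, 0.1508, 0.1487]
ee_rot: [3.14, 0.533, 0.1]
force: [0.6, 0.6, -1.0]
width: 0.0239
gripper_force: 38.8
[ 0.6   0.37 -0.23 -0.25 -1.45  1.16] [ 0.08  0.02 -3.42]
[(0.77, [143.0, 205.0], [0.219, 0.26]), (0.67, [253.0, 258.0], [0.343, -0.023]), (0.61, [229.0, 186.0], [0.416, 0.188])]
[(0.75, [250.0, 219.0], [0.343, -0.026]), (0.62, [344.0, 218.0], [0.409, 0.2]), (0.57, [338.0, 178.0], [0.241, 0.258])]
```

View pics/c10.png

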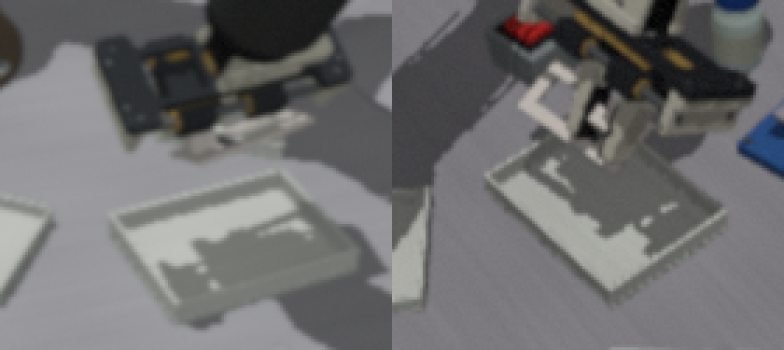

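The crops show the badge over the tray, block end nearest the side camera and nearly level. Lowering.

```bash
python3 -m handwheel '[{"delta_pos":[0.08,0,-0.5],"dr":[0,0,0]},{"delta_pos":[0,0,-0.5],"dr":[0,0,0]},{"delta_pos":[0,0,-0.5],"dr":[0,0,0]},{"delta_pos":[0,0,-0.5],"dr":[0,0,0]},{"delta_pos":[0,0,-0.5],"dr":[0,0,0]},{"delta_pos":[0,0,-0.4],"dr":[0,0,0]},{"delta_pos":[0,0,-0.2],"dr":[0,0,0]},{"delta_pos":[0,0,-0.15],"dr":[0,0,0]},{"delta_pos":[0,0,0],"dr":[0,0,0]}]'
```

```text
t: 24.45
eef_pos: [0.4015, 0.1511, 0.0521]
ee_rot: [3.141, 0.53, 0.101]
force: [0.1, 0.1, -0.7]
width: 0.0245
gripper_force: 38.8
```

```bash
python3 -m handwheel '[{"delta_pos":[0,0,-0.1],"dr":[0,0,0]},{"delta_pos":[0,0,-0.1],"dr":[0,0,0]},{"delta_pos":[0,0,0],"dr":[0,0,0]}]'
python3 -m handwheel '[{"delta_pos":[0,0,-0.1],"dr":[0,0,0]},{"delta_pos":[0,0,0],"dr":[0,0,0]}]'
```

```text
t: 24.75
eef_pos: [0.4018, 0.1512, 0.0465]
ee_rot: [-3.142, 0.529, 0.101]
force: [0.1, 0.4, -0.1]
width: 0.0244
gripper_force: 38.8
t: 24.95
eef_pos: [0.4026, 0.1519, 0.0451]
ee_rot: [-3.14, 0.527, 0.103]
force: [0.3, 2.7, 14.1]
width: 0.0239
gripper_force: 39.3
```

```bash
python3 -m handwheel '[{"delta_pos":[0,0,0.05],"dr":[0,0,0]},{"delta_pos":[0,0,0],"dr":[0,0,0]},{"delta_pos":[0,0,0],"dr":[0,0,0]},{"delta_pos":[0,0,0],"dr":[0,0,0]},{"delta_pos":[0,0,0],"dr":[0,0,0]},{"delta_pos":[0,0,0],"dr":[0,0,0]},{"delta_pos":[0,0,0],"dr":[0,0,0]}]' -1
python3 -m handwheel '[{"delta_pos":[0.3,0,0.5],"dr":[0,0,0]},{"delta_pos":[0.3,0,0.5],"dr":[0,0,0]},{"delta_pos":[0.4,0,0.7],"dr":[0,0,0]},{"delta_pos":[0.3,0,0.7],"dr":[0.3,-3,0]},{"delta_pos":[0.3,-0.2,0.8],"dr":[0.3,-4,0]},{"delta_pos":[0,-0.5,0.7],"dr":[0.4,-4,0]},{"delta_pos":[0,-0.7,0.7],"dr":[0.5,-5,0]},{"delta_pos":[0,-0.8,0.3],"dr":[0.5,-5,0]},{"delta_pos":[0,-0.8,0],"dr":[0.5,-5,0]},{"delta_pos":[0,-0.8,0],"dr":[0.4,-4.3,0]}]'
python3 - <<'E'
from h import *
s=get_state(); print(s['t'],s['eef_pos'],s['ee_rot'])
for cam in ('scene','side'):
  g=grab_frame(cam)
  if cam=='scene': a=g
  for n in ['badge_white','tray','badge_green','stud_green_head']:
    z=.049 if 'head' in n else .004 if 'white' in n else 0
    print(cam,n,[(round(x['conf'],2),np.round(x['location']).tolist(),ray(cam,x['location'],z)[:2].round(3).tolist()) for x in mark_of(cam,n)[:2]])
g=grab_frame('wrist')
for n,z in [('badge_green',0),('stud_green_head',.049)]: print(n,[(round(x['conf'],2),np.round(x['location']).tolist(),ray('wrist',x['location'],z)[:2].round(3).tolist()) for x in mark_of('wrist',n)[:2]])
h=a
cv2.imwrite('pics/c11.png',np.hstack([cv2.resize(a[180:260,285:400,::-1],(400,280),interpolation=3),cv2.resize(g[:,:,::-1],(400,300))[:280]]))
cv2.imwrite('pics/w11.png',g[:,:,::-1])
E
```

```text
t: 25.65
eef_pos: [0.4016, 0.1512, 0.0449]
ee_rot: [3.141, 0.529, 0.101]
force: [0.5, -0.1, 1.0]
width: 0.0746
gripper_force: 0.5
t: 26.65
eef_pos: [0.4495, 0.0364, 0.1928]
ee_rot: [3.139, -0.007, 0.101]
force: [0.0, -0.6, -0.5]
width: 0.0877
gripper_force: 0.0
26.65 [0.44953821 0.03636381 0.19276371] [ 3.13921155 -0.00724407  0.10083221]
scene badge_white [(0.61, [349.0, 216.0], [0.409, 0.214])]
scene tray [(0.93, [341.0, 221.0], [0.417, 0.188]), (0.67, [251.0, 219.0], [0.345, -0.024])]
scene badge_green [(0.98, [207.0, 258.0], [0.446, -0.152]), (0.42, [217.0, 289.0], [0.543, -0.15])]
scene stud_green_head [(0.65, [217.0, 289.0], [0.588, -0.153]), (0.56, [284.0, 271.0], [0.579, -0.014])]
side badge_white [(0.76, [220.0, 182.0], [0.405, 0.207])]
side tray [(0.79, [143.0, 203.0], [0.22, 0.267]), (0.74, [254.0, 257.0], [0.344, -0.022])]
side badge_green [(0.97, [328.0, 274.0], [0.446, -0.154]), (0.16, [216.0, 124.0], [0.513, 0.401])]
side stud_green_head []
badge_green [(0.88, [469.0, 206.0], [0.451, -0.155])]
stud_green_head [(0.96, [356.0, 33.0], [0.584, -0.009])]
```

View pics/c11.png

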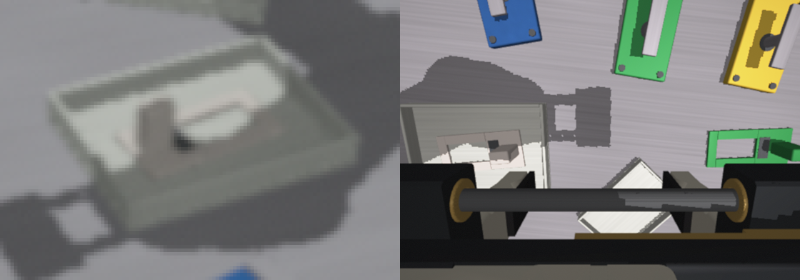

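White badge lies flat in the tray (left crop); in the wrist view the green badge is at right with its block on the far right. Next I'll centre the view over the green items and fit outlines numerically.

```bash
python3 -m handwheel '[{"delta_pos":[-0.14,-0.9,0.5],"dr":[0,0,0]},{"delta_pos":[-0.14,-0.9,0.5],"dr":[0,0,0]},{"delta_pos":[-0.14,-0.9,0.5],"dr":[0,0,0]},{"delta_pos":[-0.14,-0.9,0.5],"dr":[0,0,0]},{"delta_pos":[-0.14,-0.9,0.5],"dr":[0,0,0]},{"delta_pos":[0,0,0],"dr":[0,0,0]},{"delta_pos":[0,0,0],"dr":[0,0,0]}]'
cat >> h.py <<'E'
HUE={'green':(45,85),'blue':(100,125)}
def blobs(cam,g,col,z,amin=300):
    hsv=cv2.cvtColor(g,cv2.COLOR_RGB2HSV); lo,hi=HUE[col]
    m=cv2.inRange(hsv,(lo,110,30),(hi,255,255)); m=cv2.morphologyEx(m,cv2.MORPH_CLOSE,np.ones((3,3)))
    n,l,st,_=cv2.connectedComponentsWithStats(m)
    for i in range(1,n):
        if st[i,4]<amin: continue
        v,u=np.nonzero(l==i); P=np.array([ray(cam,p,z)[:2] for p in zip(u,v)])
        c,(w,h),a=cv2.minAreaRect((P*1000).astype(np.float32))
        if w<h: w,h,a=h,w,a+90
        print(col,'px',st[i].tolist(),'rect centre',np.round(c,1),'size',round(w,1),round(h,1),'axis deg',round(a%180,1))
    return l
E
python3 - <<'E'
from h import *
s=get_state(); print(s['t'],s['eef_pos'],s['ee_rot'])
g=snap('wrist','w12')
blobs('wrist',g,'green',.005); blobs('wrist',g,'green',.015); 
for n,z in [('badge_green',0),('stud_green_head',.049),('stud_green',0)]: print(n,[(round(x['conf'],2),np.round(x['location']).tolist(),ray('wrist',x['location'],z)[:2].round(4).tolist()) for x in mark_of('wrist',n)[:2]])
E
```

```text
t: 28.0
eef_pos: [0.4286, -0.0982, 0.2669]
ee_rot: [3.139, -0.002, 0.099]
force: [0.3, -0.7, 0.1]
width: 0.0878
gripper_force: 0.0
28.0 [ 0.42858238 -0.09820427  0.26694563] [ 3.13872703e+00 -2.42318823e-03  9.86403336e-02]Traceback (most recent call last):
  File "<stdin>", line 4, in <module>
  File "h.py", line 30, in blobs
    v,u=np.nonzero(l==i); P=np.array([ray(cam,p,z)[:2] for p in zip(u,v)])
                                      ~~~^^^^^^^^^
  File "h.py", line 6, in ray
    c=calibration(cam); T=np.array(c['extrinsics']); R=T[:3,:3]; o=-R.T@T[:3,3]
ValueError: time passes only in moves, steps and waits
```

```bash
sed -i "s/P=np.array(\[ray(cam,p,z)\[:2\] for p in zip(u,v)\])/hl=cv2.convexHull(np.c_[u,v].astype(np.int32))[:,0]; P=np.array([ray(cam,p,z,C)[:2] for p in hl])/; s/^def ray(cam,px,z):/def ray(cam,px,z,c=None):/; s/^    c=calibration(cam); T=np.array(c\['extrinsics'\]); R=/    c=c or calibration(cam); T=np.array(c['extrinsics']); R=/; s/^    hsv=/    C=calibration(cam); hsv=/" h.py
python3 - <<'E'
from h import *
g=snap('wrist','w12')
blobs('wrist',g,'green',.005); blobs('wrist',g,'green',.015); 
for n,z in [('badge_green',0),('stud_green_head',.049),('stud_green',0)]: print(n,[(round(x['conf'],2),np.round(x['location']).tolist(),ray('wrist',x['location'],z)[:2].round(4).tolist()) for x in mark_of('wrist',n)[:2]])
E
```

```text
green px [173, 0, 69, 82, 3641] rect centre [571.2  -7.1] size 81.9 65.4 axis deg 176.6
green px [294, 138, 104, 48, 2850] rect centre [ 453.8 -175.3] size 121.2 51.2 axis deg 98.0
green px [173, 0, 69, 82, 3641] rect centre [569.3  -9.1] size 79.9 63.7 axis deg 176.6
green px [294, 138, 104, 48, 2850] rect centre [ 454.8 -173.2] size 118.2 49.9 axis deg 98.0
badge_green [(0.62, [325.0, 162.0], [0.4507, -0.1519])]
stud_green_head [(0.75, [198.0, 10.0], [0.585, -0.0069])]
stud_green [(0.75, [210.0, 24.0], [0.5847, -0.0089]), (0.65, [204.0, 12.0], [0.596, -0.0014])]
```

```bash
python3 -m handwheel '[{"delta_pos":[0.1,-0.37,-0.3],"dr":[0,0,-8]},{"delta_pos":[0.1,-0.37,-0.3],"dr":[0,0,-8]},{"delta_pos":[0.1,-0.37,-0.3],"dr":[0,0,-8]},{"delta_pos":[0.1,-0.37,-0.3],"dr":[0,0,-8]},{"delta_pos":[0.1,-0.37,-0.3],"dr":[0,0,-8]},{"delta_pos":[0.1,-0.37,-0.3],"dr":[0,0,-8]},{"delta_pos":[0.1,-0.37,-0.3],"dr":[0,0,-8]},{"delta_pos":[0.1,-0.37,-0.3],"dr":[0,0,-8]},{"delta_pos":[0.1,-0.37,-0.3],"dr":[0,0,-8]},{"delta_pos":[0.1,-0.37,-0.3],"dr":[0,0,-8]}]'
python3 -m handwheel '[{"delta_pos":[0,0,-0.6],"dr":[0,0,-7.6]},{"delta_pos":[0,0,0],"dr":[0,0,0]},{"delta_pos":[0,0,0],"dr":[0,0,0]}]'
python3 - <<'E'
from h import *
togo([.4588,-.2104,.033],-82)
g=snap('wrist','w13'); blobs('wrist',g,'green',.005); print(get_state()['q'].round(2))
for n,z in [('badge_green',0)]: print(n,[(round(x['conf'],2),np.round(x['location']).tolist(),ray('wrist',x['location'],z)[:2].round(4).tolist()) for x in mark_of('wrist',n)[:2]])
E
```

```text
t: 29.25
eef_pos: [0.4589, -0.2088, 0.1762]
ee_rot: [3.138, -0.002, -1.301]
force: [-0.5, 0.5, 0.1]
width: 0.0879
gripper_force: 0.0
t: 29.55
eef_pos: [0.4585, -0.2085, 0.1588]
ee_rot: [3.137, -0.002, -1.424]
force: [0.4, -0.2, -0.4]
width: 0.0875
gripper_force: 0.0
go [ 0.01 -0.06 -4.19] dr [ 0.15 -0.24 -0.42] t 29.55
green px [249, 176, 59, 88, 3546] rect centre [ 455.5 -186.7] size 81.5 51.1 axis deg 98.1
[-0.03  0.16 -0.48  0.   -0.94  0.18]
badge_green []
```

```bash
python3 -m handwheel '[{"delta_pos":[0,-0.06,-0.8],"dr":[0,0,-0.4]},{"delta_pos":[0,0,-0.8],"dr":[0,0,0]},{"delta_pos":[0,0,-0.8],"dr":[0,0,0]},{"delta_pos":[0,0,-0.8],"dr":[0,0,0]},{"delta_pos":[0,0,-0.6],"dr":[0,0,0]},{"delta_pos":[0,0,-0.35],"dr":[0,0,0]},{"delta_pos":[0,0,0],"dr":[0,0,0]}]'
python3 -m handwheel '[{"delta_pos":[0,0,0],"dr":[0,0,0]},{"delta_pos":[0,0,0],"dr":[0,0,0]},{"delta_pos":[0,0,0],"dr":[0,0,0]},{"delta_pos":[0,0,0],"dr":[0,0,0]},{"delta_pos":[0,0,0],"dr":[0,0,0]},{"delta_pos":[0,0,0],"dr":[0,0,0]},{"delta_pos":[0,0,0],"dr":[0,0,0]},{"delta_pos":[0,0,0],"dr":[0,0,0]},{"delta_pos":[0,0,0],"dr":[0,0,0]},{"delta_pos":[0,0,0],"dr":[0,0,0]}]' 1 60
python3 -m handwheel '[{"delta_pos":[0,0,0],"dr":[0,0,0]},{"delta_pos":[0,0,0],"dr":[0,0,0]},{"delta_pos":[0,0,0],"dr":[0,0,0]},{"delta_pos":[0,0,0],"dr":[0,0,0]}]'
```

```text
t: 30.35
eef_pos: [0.4583, -0.2105, 0.0339]
ee_rot: [3.137, -0.002, -1.434]
force: [-0.5, 0.3, 0.8]
width: 0.0875
gripper_force: 0.0
t: 31.35
eef_pos: [0.4585, -0.2107, 0.0344]
ee_rot: [3.138, -0.002, -1.436]
force: [-0.5, 0.4, -0.4]
width: 0.0155
gripper_force: 60.0
t: 31.75
eef_pos: [0.4585, -0.2107, 0.0344]
ee_rot: [3.138, -0.002, -1.436]
force: [-0.2, 0.6, 0.3]
width: 0.0155
gripper_force: 60.0
```

```bash
python3 -m handwheel '[{"delta_pos":[0,0,0.5],"dr":[0,0,0]},{"delta_pos":[0,0,1],"dr":[0,0,0]},{"delta_pos":[0,0,1],"dr":[0,0,0]},{"delta_pos":[0,0,1],"dr":[0,0,0]},{"delta_pos":[0,0,1],"dr":[0,0,0]},{"delta_pos":[0,0,0.5],"dr":[0,0,0]},{"delta_pos":[0,0,0],"dr":[0,0,0]}]'
python3 - <<'E'
from h import *
for cam in ('scene','side'):
  g=snap(cam,cam+'14'); print(cam); blobs(cam,g,'green',.015,60)
  print([(round(x['conf'],2),ray(cam,x['location'],.049)[:2].round(4).tolist()) for x in mark_of(cam,'stud_green_head')[:2]])
E
```

```text
t: 32.45
eef_pos: [0.4598, -0.2108, 0.1867]
ee_rot: [-3.14, -0.003, -1.435]
force: [0.3, -0.1, -2.2]
width: 0.0156
gripper_force: 60.0
scene
green px [163, 195, 57, 28, 329] rect centre [ 275.2 -161.7] size 137.4 63.0 axis deg 98.8
green px [449, 218, 20, 14, 192] rect centre [525.2 450.3] size 44.3 43.6 axis deg 10.6
green px [266, 265, 42, 45, 1023] rect centre [589.9 -12. ] size 115.2 64.5 axis deg 175.8
[(0.91, [0.5851, -0.0129])]
side
green px [307, 186, 46, 36, 742] rect centre [581.6 -17.1] size 115.1 74.2 axis deg 176.4
green px [352, 245, 21, 18, 132] rect centre [ 534.8 -162.9] size 58.9 16.3 axis deg 6.5
[(0.71, [0.5782, -0.016])]
```

```bash
sed -i "s#n=int(np.ceil(max(.*#n=int(np.ceil(max(np.linalg.norm(v)*30/12,abs(w1[2]-w0[2])/3)))#" h.py; cat >> h.py <<'E'
HOOK=[(22,110,0),(22,110,30),(22,44,30),(-10,44,30),(-13,41,20),(-13,34,12),(-12,28,5),(-11,24,0),(0,19,0),(0,16,0)]
def tcp(stud,hdeg,w,pos):
    from plan import rot
    h=np.radians(hdeg);p=rot(np.array([pos]),*w)[0]/1000; return np.array([stud[0]+np.cos(h)*p[0],stud[1]+np.sin(h)*p[0],p[1]])
E
python3 - <<'E'
from h import *
S=(.5845,-.0105);H=-3.8;pos=(-58,34.4)
for w in HOOK: print(w,tcp(S,H,w,pos).round(4))
rows(HOOK,H,pos); togo(tcp(S,H,HOOK[0],pos),-183.8)
E
```

```text
(22, 110, 0) [ 0.5486 -0.0081  0.1444]
(22, 110, 30) [ 0.5735 -0.0098  0.1688]
(22, 44, 30) [ 0.5735 -0.0098  0.1028]
(-10, 44, 30) [ 0.5416 -0.0076  0.1028]
(-13, 41, 20) [ 0.5289 -0.0068  0.0932]
(-13, 34, 12) [ 0.5221 -0.0064  0.0797]
(-12, 28, 5) [ 0.5179 -0.0061  0.0673]
(-11, 24, 0) [ 0.5157 -0.0059  0.0584]
(0, 19, 0) [ 0.5266 -0.0067  0.0534]
(0, 16, 0) [ 0.5266 -0.0067  0.0504]
(22, 110, 30) 10 x [0.08, -0.01, 0.08] [0.2, 2.99] z_tcp 168.8
(22, 44, 30) 6 x [0.0, -0.0, -0.37] [0.0, 0.0] z_tcp 102.8
(-10, 44, 30) 3 x [-0.35, 0.02, 0.0] [0.0, 0.0] z_tcp 102.8
(-13, 41, 20) 4 x [-0.11, 0.01, -0.08] [-0.17, -2.49] z_tcp 93.2
(-13, 34, 12) 3 x [-0.08, 0.01, -0.15] [-0.18, -2.66] z_tcp 79.7
(-12, 28, 5) 3 x [-0.05, 0.0, -0.14] [-0.15, -2.33] z_tcp 67.3
(-11, 24, 0) 2 x [-0.04, 0.0, -0.15] [-0.17, -2.49] z_tcp 58.4
(0, 19, 0) 2 x [0.18, -0.01, -0.08] [0.0, 0.0] z_tcp 53.4
(0, 16, 0) 1 x [0.0, -0.0, -0.1] [0.0, 0.0] z_tcp 50.4
go [ 3.03  6.75 -1.29] dr [  -0.18   -0.32 -101.53] t 32.65
```

```bash
python3 -m handwheel '[{"delta_pos":[0.22,0.48,0],"dr":[0,0,-7.25]},{"delta_pos":[0.22,0.48,0],"dr":[0,0,-7.25]},{"delta_pos":[0.22,0.48,0],"dr":[0,0,-7.25]},{"delta_pos":[0.22,0.48,0],"dr":[0,0,-7.25]},{"delta_pos":[0.22,0.48,0],"dr":[0,0,-7.25]},{"delta_pos":[0.22,0.48,0],"dr":[0,0,-7.25]},{"delta_pos":[0.22,0.48,0],"dr":[0,0,-7.25]},{"delta_pos":[0.22,0.48,0],"dr":[0,0,-7.25]},{"delta_pos":[0.22,0.48,0],"dr":[0,0,-7.25]},{"delta_pos":[0.22,0.48,0],"dr":[0,0,-7.25]}]'
python3 -m handwheel '[{"delta_pos":[0.21,0.48,0],"dr":[0,0,-7.25]},{"delta_pos":[0.21,0.48,0],"dr":[0,0,-7.25]},{"delta_pos":[0.21,0.48,0],"dr":[0,0,-7.25]},{"delta_pos":[0.21,0.48,0],"dr":[0,0,-7.25]},{"delta_pos":[0,0,0],"dr":[0,0,0]},{"delta_pos":[0,0,0],"dr":[0,0,0]}]'
python3 -m handwheel '[{"delta_pos":[0.08,-0.01,-0.05],"dr":[0.2,3,0]},{"delta_pos":[0.08,-0.01,-0.05],"dr":[0.2,3,0]},{"delta_pos":[0.08,-0.01,-0.05],"dr":[0.2,3,0]},{"delta_pos":[0.08,-0.01,-0.05],"dr":[0.2,3,0]},{"delta_pos":[0.08,-0.01,-0.05],"dr":[0.2,3,0]},{"delta_pos":[0.08,-0.01,-0.05],"dr":[0.2,3,0]},{"delta_pos":[0.08,-0.01,-0.05],"dr":[0.2,3,0]},{"delta_pos":[0.08,-0.01,-0.05],"dr":[0.2,3,0]},{"delta_pos":[0.08,-0.01,-0.05],"dr":[0.2,3,0]},{"delta_pos":[0.08,-0.01,-0.05],"dr":[0.2,3,0]}]'
cat >> h.py <<'E'
def err(target,yawdeg,hdeg,th):
    s=get_state(); h=np.radians(hdeg); a=np.array([-np.sin(h),np.cos(h),0])*np.radians(th)
    R=Ro.from_rotvec(a)*Ro.from_euler('xyz',[np.pi,0,np.radians(yawdeg)])
    print('go',((np.array(target)-s['eef_pos'])/.03).round(2),'dr',(R*Ro.from_euler('xyz',s['ee_rot']).inv()).as_rotvec(degrees=True).round(2),'q',s['q'].round(2),'t',s['t'])
E
python3 -c "
from h import *
err([.5735,-.0098,.1688],-183.8,-3.8,30)"
```

```text
t: 33.65
eef_pos: [0.5241, -0.0661, 0.1829]
ee_rot: [3.138, -0.005, -2.706]
force: [-0.3, 0.4, -1.5]
width: 0.0156
gripper_force: 60.0
t: 34.25
eef_pos: [0.5492, -0.0091, 0.1831]
ee_rot: [3.139, -0.004, 3.079]
force: [-0.2, 0.6, -1.8]
width: 0.0156
gripper_force: 60.0
t: 35.25
eef_pos: [0.5736, -0.0128, 0.1688]
ee_rot: [3.136, -0.53, 3.079]
force: [-0.2, -0.5, -2.0]
width: 0.0154
gripper_force: 60.0
go [-0.   0.1 -0. ] dr [-0.29 -0.33 -0.03] q [ 0.22  0.57  0.12 -0.15 -1.63 -1.83] t 35.25
```

```bash
python3 -m handwheel '[{"delta_pos":[0,0.1,-0.37],"dr":[0,0,0]},{"delta_pos":[0,0,-0.37],"dr":[0,0,0]},{"delta_pos":[0,0,-0.37],"dr":[0,0,0]},{"delta_pos":[0,0,-0.37],"dr":[0,0,0]},{"delta_pos":[0,0,-0.37],"dr":[0,0,0]},{"delta_pos":[0,0,-0.35],"dr":[0,0,0]},{"delta_pos":[0,0,0],"dr":[0,0,0]}]'
python3 -c "
from h import *
err([.5735,-.0098,.1028],-183.8,-3.8,30)"
```

```text
t: 35.95
eef_pos: [0.5729, -0.009, 0.1018]
ee_rot: [3.138, -0.529, 3.076]
force: [-0.4, 0.1, -2.2]
width: 0.0156
gripper_force: 60.0
go [ 0.02 -0.03  0.03] dr [-0.19 -0.31  0.06] q [ 0.22  0.63  0.06 -0.15 -1.51 -1.81] t 35.95
```

```bash
python3 -m handwheel '[{"delta_pos":[-0.35,0.02,0],"dr":[0,0,0]},{"delta_pos":[-0.35,0.02,0],"dr":[0,0,0]},{"delta_pos":[-0.35,0.02,0],"dr":[0,0,0]},{"delta_pos":[0,0,0],"dr":[0,0,0]}]'
python3 -c "
from h import *
err([.5416,-.0076,.1028],-183.8,-3.8,30)"
```

```text
t: 36.35
eef_pos: [0.5409, -0.0071, 0.1044]
ee_rot: [3.137, -0.527, 3.077]
force: [0.3, -0.0, -1.5]
width: 0.0156
gripper_force: 60.0
go [ 0.02 -0.02 -0.05] dr [-0.22 -0.16  0.04] q [ 0.24  0.58 -0.02 -0.16 -1.48 -1.82] t 36.35
```

No contact. Now laying it level.

```bash
python3 -m handwheel '[{"delta_pos":[-0.1,0.01,-0.1],"dr":[-0.17,-2.5,0]},{"delta_pos":[-0.1,0.01,-0.1],"dr":[-0.17,-2.5,0]},{"delta_pos":[-0.1,0,-0.09],"dr":[-0.17,-2.5,0]},{"delta_pos":[-0.1,0,-0.09],"dr":[-0.17,-2.5,0]},{"delta_pos":[-0.08,0.01,-0.15],"dr":[-0.18,-2.66,0]},{"delta_pos":[-0.08,0,-0.15],"dr":[-0.18,-2.66,0]},{"delta_pos":[-0.07,0,-0.15],"dr":[-0.18,-2.66,0]},{"delta_pos":[0,0,0],"dr":[0,0,0]}]'
python3 -c "
from h import *
err([.5221,-.0064,.0797],-183.8,-3.8,12)"
```

```text
t: 37.15
eef_pos: [0.522, -0.0064, 0.0792]
ee_rot: [3.138, -0.211, 3.076]
force: [0.7, 0.7, -1.2]
width: 0.0156
gripper_force: 60.0
go [ 0.   -0.    0.02] dr [-0.19 -0.1  -0.03] q [ 0.3   0.4  -0.34 -0.09 -1.04 -1.89] t 37.15
```

```bash
python3 -m handwheel '[{"delta_pos":[-0.05,0,-0.14],"dr":[-0.15,-2.33,0]},{"delta_pos":[-0.05,0,-0.14],"dr":[-0.15,-2.33,0]},{"delta_pos":[-0.05,0,-0.14],"dr":[-0.15,-2.33,0]},{"delta_pos":[-0.04,0,-0.15],"dr":[-0.17,-2.5,0]},{"delta_pos":[-0.04,0,-0.15],"dr":[-0.17,-2.5,0]},{"delta_pos":[0,0,0],"dr":[0,0,0]}]'
python3 -c "
from h import *
err([.5157,-.0059,.0584],-183.8,-3.8,0)"
```

```text
t: 37.75
eef_pos: [0.5151, -0.0067, 0.0569]
ee_rot: [3.139, -0.004, 3.076]
force: [-0.5, -0.7, -0.4]
width: 0.0154
gripper_force: 60.0
go [0.02 0.03 0.05] dr [-0.15 -0.22 -0.06] q [ 0.37  0.31 -0.56 -0.01 -0.7  -2.  ] t 37.75
```

```bash
python3 -m handwheel '[{"delta_pos":[0.19,-0.01,-0.05],"dr":[0,0,0]},{"delta_pos":[0.19,-0.01,-0.05],"dr":[0,0,0]},{"delta_pos":[0,0,-0.07],"dr":[0,0,0]},{"delta_pos":[0,0,-0.07],"dr":[0,0,0]},{"delta_pos":[0,0,0],"dr":[0,0,0]}]'
python3 -c "
from h import *
err([.5266,-.0067,.0494],-183.8,-3.8,0)"
```

```text
t: 38.25
eef_pos: [0.5282, -0.007, 0.0495]
ee_rot: [3.139, -0.003, 3.076]
force: [-0.4, 0.2, -0.8]
width: 0.0154
gripper_force: 60.0
go [-0.05  0.01 -0.  ] dr [-0.17 -0.16 -0.03] q [ 0.36  0.34 -0.54 -0.01 -0.69 -1.99] t 38.25
```

```bash
python3 -m handwheel '[{"delta_pos":[-0.05,0,-0.03],"dr":[0,0,0]},{"delta_pos":[0,0,-0.03],"dr":[0,0,0]},{"delta_pos":[0,0,0],"dr":[0,0,0]}]'
python3 -m handwheel '[{"delta_pos":[0,0,0],"dr":[0,0,0]},{"delta_pos":[0,0,0],"dr":[0,0,0]},{"delta_pos":[0,0,0],"dr":[0,0,0]},{"delta_pos":[0,0,0],"dr":[0,0,0]},{"delta_pos":[0,0,0],"dr":[0,0,0]},{"delta_pos":[0,0,0],"dr":[0,0,0]}]' -1
python3 -m handwheel '[{"delta_pos":[0,0,0.5],"dr":[0,0,0]},{"delta_pos":[0,0,1],"dr":[0,0,0]},{"delta_pos":[0,0,1],"dr":[0,0,0]},{"delta_pos":[-0.3,-0.3,1],"dr":[0,0,8]},{"delta_pos":[-0.3,-0.5,0.8],"dr":[0,0,8]},{"delta_pos":[-0.3,-0.7,0.7],"dr":[0,0,8]},{"delta_pos":[-0.2,-0.8,0.7],"dr":[0,0,8]},{"delta_pos":[0,-0.8,0.7],"dr":[0,0,8]},{"delta_pos":[0,-0.8,0],"dr":[0,0,8]},{"delta_pos":[0,-0.8,0],"dr":[0,0,8]}]'
python3 - <<'E'
from h import *
for cam in ('scene','side'):
  g=snap(cam,cam+'15')
  for n,z in [('badge_green',.015),('badge_white',.004),('tray',0),('badge_blue',0)]:
    print(cam,n,[(round(x['conf'],2),np.round(x['location']).tolist(),ray(cam,x['location'],z)[:2].round(4).tolist()) for x in mark_of(cam,n)[:2]])
  if cam=='side': blobs(cam,g,'blue',.0025,100)
E
```

```text
t: 38.55
eef_pos: [0.5277, -0.0069, 0.0493]
ee_rot: [3.138, 0.0, 3.077]
force: [-0.1, -1.2, 8.6]
width: 0.0155
gripper_force: 60.0
t: 39.15
eef_pos: [0.5263, -0.007, 0.0478]
ee_rot: [3.139, -0.003, 3.076]
force: [-0.1, -0.8, -0.9]
width: 0.0582
gripper_force: 0.0
t: 40.15
eef_pos: [0.4935, -0.1488, 0.2409]
ee_rot: [3.14, -0.001, -2.224]
force: [-0.3, 0.3, -0.4]
width: 0.0881
gripper_force: 0.0
scene badge_green [(0.79, [286.0, 283.0], [0.5824, -0.009])]
scene badge_white [(0.69, [352.0, 217.0], [0.4149, 0.2188]), (0.59, [285.0, 288.0], [0.5856, -0.0123])]
scene tray [(0.82, [250.0, 217.0], [0.3365, -0.0241]), (0.66, [346.0, 220.0], [0.4166, 0.2032])]
scene badge_blue [(0.76, [121.0, 285.0], [0.4748, -0.3423])]
side badge_green [(0.57, [333.0, 198.0], [0.5869, -0.0067])]
side badge_white [(0.61, [223.0, 175.0], [0.4243, 0.2237]), (0.36, [404.0, 334.0], [0.4755, -0.3502])]
side tray [(0.89, [230.0, 180.0], [0.4282, 0.2006]), (0.74, [254.0, 258.0], [0.3447, -0.0243])]
side badge_blue [(0.93, [402.0, 337.0], [0.47, -0.3512])]
blue px [265, 99, 16, 15, 198] rect centre [681.9 365.6] size 62.1 43.2 axis deg 53.1
blue px [274, 146, 29, 29, 449] rect centre [600.5 165.5] size 96.2 67.7 axis deg 14.6
blue px [381, 315, 51, 59, 983] rect centre [ 464.7 -364.1] size 111.4 51.3 axis deg 73.5
```

```bash
python3 -m handwheel '[{"delta_pos":[0,-0.9,0],"dr":[0,0,4.2]},{"delta_pos":[0,-0.9,0],"dr":[0,0,4.2]},{"delta_pos":[0,-0.9,0],"dr":[0,0,4.2]},{"delta_pos":[0,-0.9,0],"dr":[0,0,4.2]},{"delta_pos":[0,-0.9,0],"dr":[0,0,4.1]},{"delta_pos":[0,0,0],"dr":[0,0,0]},{"delta_pos":[0,0,0],"dr":[0,0,0]}]'
python3 - <<'E'
from h import *
g=snap('wrist','w16'); s=get_state();print(s['eef_pos'],s['ee_rot'],s['q'].round(2))
blobs('wrist',g,'blue',.0025)
for n,z in [('badge_blue',0)]: print(n,[(round(x['conf'],2),np.round(x['location']).tolist(),ray('wrist',x['location'],z)[:2].round(4).tolist()) for x in mark_of('wrist',n)[:2]])
E
```

```text
t: 41.35
eef_pos: [0.4933, -0.2831, 0.2396]
ee_rot: [3.138, -0.003, -1.867]
force: [-0.6, 0.9, -0.4]
width: 0.0875
gripper_force: 0.0
[ 0.49337413 -0.28261202  0.23973651] [ 3.13820636e+00 -2.49337003e-03 -1.86621720e+00] [-0.17  0.19 -0.23  0.   -1.15 -0.12]
blue px [254, 36, 51, 118, 3768] rect centre [ 465.4 -366.5] size 117.2 51.1 axis deg 74.1
badge_blue [(0.74, [280.0, 119.0], [0.4713, -0.3449]), (0.45, [238.0, 301.0], [0.5844, -0.1517])]
```

```bash
python3 -c "
from h import *
togo([.4551,-.4025,.034],-105.9)"
python3 -m handwheel '[{"delta_pos":[-0.26,-0.8,-0.3],"dr":[0,0,0.2]},{"delta_pos":[-0.26,-0.8,-0.5],"dr":[0,0,0.2]},{"delta_pos":[-0.26,-0.8,-0.5],"dr":[0,0,0.2]},{"delta_pos":[-0.26,-0.8,-0.5],"dr":[0,0,0.2]},{"delta_pos":[-0.23,-0.8,-0.5],"dr":[0,0,0.2]},{"delta_pos":[0,0,-0.5],"dr":[0,0,0]},{"delta_pos":[0,0,-0.5],"dr":[0,0,0]},{"delta_pos":[0,0,0],"dr":[0,0,0]}]'
python3 -c "
from h import *
togo([.4551,-.4025,.034],-105.9)"
```

```text
go [-1.28 -4.01 -6.86] dr [ 0.09 -0.21  0.98] t 41.45
t: 42.25
eef_pos: [0.4544, -0.4016, 0.139]
ee_rot: [3.135, -0.002, -1.848]
force: [-0.4, -0.5, -0.5]
width: 0.088
gripper_force: 0.0
go [ 0.02 -0.03 -3.5 ] dr [-0.01 -0.38 -0.04] t 42.25
```

```bash
python3 -m handwheel '[{"delta_pos":[0.02,-0.03,-0.7],"dr":[0,0,0]},{"delta_pos":[0,0,-0.7],"dr":[0,0,0]},{"delta_pos":[0,0,-0.7],"dr":[0,0,0]},{"delta_pos":[0,0,-0.7],"dr":[0,0,0]},{"delta_pos":[0,0,-0.4],"dr":[0,0,0]},{"delta_pos":[0,0,-0.3],"dr":[0,0,0]},{"delta_pos":[0,0,0],"dr":[0,0,0]}]'
python3 -m handwheel '[{"delta_pos":[0,0,0],"dr":[0,0,0]},{"delta_pos":[0,0,0],"dr":[0,0,0]},{"delta_pos":[0,0,0],"dr":[0,0,0]},{"delta_pos":[0,0,0],"dr":[0,0,0]},{"delta_pos":[0,0,0],"dr":[0,0,0]},{"delta_pos":[0,0,0],"dr":[0,0,0]},{"delta_pos":[0,0,0],"dr":[0,0,0]},{"delta_pos":[0,0,0],"dr":[0,0,0]},{"delta_pos":[0,0,0],"dr":[0,0,0]},{"delta_pos":[0,0,0],"dr":[0,0,0]}]' 1 60
python3 -m handwheel '[{"delta_pos":[0,0,0],"dr":[0,0,0]},{"delta_pos":[0,0,0],"dr":[0,0,0]},{"delta_pos":[0,0,0],"dr":[0,0,0]}]'
python3 -m handwheel '[{"delta_pos":[0,0,0.5],"dr":[0,0,0]},{"delta_pos":[0,0,1],"dr":[0,0,0]},{"delta_pos":[0,0,1],"dr":[0,0,0]},{"delta_pos":[0,0,1],"dr":[0,0,0]},{"delta_pos":[0,0,1],"dr":[0,0,0]},{"delta_pos":[0,0,0.5],"dr":[0,0,0]},{"delta_pos":[0,0,0],"dr":[0,0,0]}]'
```

```text
t: 42.95
eef_pos: [0.4559, -0.4035, 0.0355]
ee_rot: [3.138, -0.002, -1.847]
force: [-0.6, 0.3, -0.2]
width: 0.0877
gripper_force: 0.0
t: 43.95
eef_pos: [0.4558, -0.4038, 0.036]
ee_rot: [3.138, -0.003, -1.848]
force: [-0.1, -0.2, -1.6]
width: 0.0156
gripper_force: 60.0
t: 44.25
eef_pos: [0.4558, -0.4038, 0.036]
ee_rot: [3.138, -0.003, -1.848]
force: [-1.8, 0.5, 1.2]
width: 0.0157
gripper_force: 60.0
t: 44.95
eef_pos: [0.4571, -0.4045, 0.1885]
ee_rot: [-3.14, -0.004, -1.847]
force: [1.2, -0.3, -1.4]
width: 0.0155
gripper_force: 60.0
```

```bash
python3 - <<'E'
from h import *
S=(.608,.167);H=15.6;pos=(-58.8,36)
for w in HOOK: print(w,tcp(S,H,w,pos).round(4))
rows(HOOK,H,pos); togo(tcp(S,H,HOOK[0],pos)+[0,0,.04],-164.4)
E
```

```text
(22, 110, 0) [0.5726 0.1571 0.146 ]
(22, 110, 30) [0.5975 0.1641 0.1706]
(22, 44, 30) [0.5975 0.1641 0.1046]
(-10, 44, 30) [0.5667 0.1555 0.1046]
(-13, 41, 20) [0.5541 0.152  0.0949]
(-13, 34, 12) [0.5473 0.15   0.0814]
(-12, 28, 5) [0.543  0.1489 0.069 ]
(-11, 24, 0) [0.5408 0.1482 0.06  ]
(0, 19, 0) [0.5514 0.1512 0.055 ]
(0, 16, 0) [0.5514 0.1512 0.052 ]
(22, 110, 30) 10 x [0.08, 0.02, 0.08] [-0.81, 2.89] z_tcp 170.6
(22, 44, 30) 6 x [0.0, 0.0, -0.37] [-0.0, 0.0] z_tcp 104.6
(-10, 44, 30) 3 x [-0.34, -0.1, 0.0] [-0.0, 0.0] z_tcp 104.6
(-13, 41, 20) 4 x [-0.1, -0.03, -0.08] [0.67, -2.41] z_tcp 94.9
(-13, 34, 12) 3 x [-0.08, -0.02, -0.15] [0.72, -2.57] z_tcp 81.4
(-12, 28, 5) 3 x [-0.05, -0.01, -0.14] [0.63, -2.25] z_tcp 69.0
(-11, 24, 0) 2 x [-0.04, -0.01, -0.15] [0.67, -2.41] z_tcp 60.0
(0, 19, 0) 2 x [0.18, 0.05, -0.08] [-0.0, 0.0] z_tcp 55.0
(0, 16, 0) 1 x [0.0, 0.0, -0.1] [-0.0, 0.0] z_tcp 52.0
go [ 3.85 18.72 -0.08] dr [  0.22  -0.08 -58.56] t 44.95
```

```bash
R='x'; python3 -m handwheel '[{"delta_pos":[0.16,0.78,0],"dr":[0,0,-2.44]},{"delta_pos":[0.16,0.78,0],"dr":[0,0,-2.44]},{"delta_pos":[0.16,0.78,0],"dr":[0,0,-2.44]},{"delta_pos":[0.16,0.78,0],"dr":[0,0,-2.44]},{"delta_pos":[0.16,0.78,0],"dr":[0,0,-2.44]},{"delta_pos":[0.16,0.78,0],"dr":[0,0,-2.44]},{"delta_pos":[0.16,0.78,0],"dr":[0,0,-2.44]},{"delta_pos":[0.16,0.78,0],"dr":[0,0,-2.44]},{"delta_pos":[0.16,0.78,0],"dr":[0,0,-2.44]},{"delta_pos":[0.16,0.78,0],"dr":[0,0,-2.44]}]'
python3 -m handwheel '[{"delta_pos":[0.16,0.78,0],"dr":[0,0,-2.44]},{"delta_pos":[0.16,0.78,0],"dr":[0,0,-2.44]},{"delta_pos":[0.16,0.78,0],"dr":[0,0,-2.44]},{"delta_pos":[0.16,0.78,0],"dr":[0,0,-2.44]},{"delta_pos":[0.16,0.78,0],"dr":[0,0,-2.44]},{"delta_pos":[0.16,0.78,0],"dr":[0,0,-2.44]},{"delta_pos":[0.16,0.78,0],"dr":[0,0,-2.44]},{"delta_pos":[0.16,0.78,0],"dr":[0,0,-2.44]},{"delta_pos":[0.16,0.78,0],"dr":[0,0,-2.44]},{"delta_pos":[0.16,0.78,0],"dr":[0,0,-2.44]}]'
python3 -m handwheel '[{"delta_pos":[0.16,0.78,0],"dr":[0,0,-2.44]},{"delta_pos":[0.16,0.78,0],"dr":[0,0,-2.44]},{"delta_pos":[0.16,0.78,0],"dr":[0,0,-2.44]},{"delta_pos":[0.16,0.78,0],"dr":[0,0,-2.44]},{"delta_pos":[0,0,0],"dr":[0,0,0]},{"delta_pos":[0,0,0],"dr":[0,0,0]}]'
python3 -m handwheel '[{"delta_pos":[0.08,0.02,-0.05],"dr":[-0.81,2.89,0]},{"delta_pos":[0.08,0.02,-0.05],"dr":[-0.81,2.89,0]},{"delta_pos":[0.08,0.02,-0.05],"dr":[-0.81,2.89,0]},{"delta_pos":[0.08,0.02,-0.05],"dr":[-0.81,2.89,0]},{"delta_pos":[0.08,0.02,-0.05],"dr":[-0.81,2.89,0]},{"delta_pos":[0.08,0.02,-0.05],"dr":[-0.81,2.89,0]},{"delta_pos":[0.08,0.02,-0.05],"dr":[-0.81,2.89,0]},{"delta_pos":[0.08,0.02,-0.05],"dr":[-0.81,2.89,0]},{"delta_pos":[0.08,0.02,-0.05],"dr":[-0.81,2.89,0]},{"delta_pos":[0.08,0.02,-0.05],"dr":[-0.81,2.89,0]}]'
python3 -c "
from h import *
err([.5975,.1641,.1706],-164.4,15.6,30)"
```

```text
t: 45.95
eef_pos: [0.5032, -0.1687, 0.1844]
ee_rot: [3.137, -0.004, -2.275]
force: [0.6, -0.3, -1.0]
width: 0.0156
gripper_force: 60.0
t: 46.95
eef_pos: [0.5512, 0.065, 0.1844]
ee_rot: [3.138, -0.005, -2.701]
force: [2.0, 0.1, -2.2]
width: 0.0155
gripper_force: 60.0
t: 47.55
eef_pos: [0.5703, 0.1578, 0.1843]
ee_rot: [3.139, -0.005, -2.868]
force: [-0.4, -0.5, -2.1]
width: 0.0156
gripper_force: 60.0
t: 48.55
eef_pos: [0.595, 0.1628, 0.1702]
ee_rot: [3.139, -0.529, -2.87]
force: [-0.6, 0.3, -2.1]
width: 0.0156
gripper_force: 60.0
go [0.08 0.04 0.01] dr [-0.05 -0.35  0.13] q [ 0.51  0.64  0.24 -0.12 -1.69 -1.79] t 48.55
```

```bash
python3 -m handwheel '[{"delta_pos":[0.08,0.04,-0.37],"dr":[0,0,0]},{"delta_pos":[0,0,-0.37],"dr":[0,0,0]},{"delta_pos":[0,0,-0.37],"dr":[0,0,0]},{"delta_pos":[0,0,-0.37],"dr":[0,0,0]},{"delta_pos":[0,0,-0.37],"dr":[0,0,0]},{"delta_pos":[0,0,-0.35],"dr":[0,0,0]},{"delta_pos":[0,0,0],"dr":[0,0,0]}]'
python3 -c "
from h import *
err([.5975,.1641,.1046],-164.4,15.6,30)"
```

```text
t: 49.25
eef_pos: [0.5966, 0.1647, 0.1033]
ee_rot: [3.14, -0.529, -2.87]
force: [-0.0, 0.6, -1.6]
width: 0.0157
gripper_force: 60.0
go [ 0.03 -0.02  0.04] dr [-0.02 -0.32  0.1 ] q [ 0.51  0.69  0.18 -0.12 -1.57 -1.78] t 49.25
```

```bash
python3 -m handwheel '[{"delta_pos":[-0.34,-0.1,0],"dr":[0,0,0]},{"delta_pos":[-0.34,-0.1,0],"dr":[0,0,0]},{"delta_pos":[-0.34,-0.1,0],"dr":[0,0,0]},{"delta_pos":[0,0,0],"dr":[0,0,0]}]'
python3 -c "
from h import *
err([.5667,.1555,.1046],-164.4,15.6,30)"
```

```text
t: 49.65
eef_pos: [0.5656, 0.1556, 0.106]
ee_rot: [3.139, -0.526, -2.869]
force: [0.6, 0.8, -1.7]
width: 0.0154
gripper_force: 60.0
go [ 0.04 -0.   -0.05] dr [-0.09 -0.17  0.08] q [ 0.52  0.64  0.09 -0.13 -1.53 -1.78] t 49.65
```

```bash
python3 -m handwheel '[{"delta_pos":[-0.1,-0.03,-0.1],"dr":[0.67,-2.41,0]},{"delta_pos":[-0.1,-0.03,-0.1],"dr":[0.67,-2.41,0]},{"delta_pos":[-0.1,-0.03,-0.09],"dr":[0.67,-2.41,0]},{"delta_pos":[-0.08,-0.03,-0.09],"dr":[0.67,-2.41,0]},{"delta_pos":[-0.07,-0.02,-0.15],"dr":[0.72,-2.57,0]},{"delta_pos":[-0.07,-0.02,-0.15],"dr":[0.72,-2.57,0]},{"delta_pos":[-0.07,-0.02,-0.15],"dr":[0.72,-2.57,0]},{"delta_pos":[0,0,0],"dr":[0,0,0]}]'
python3 -c "
from h import *
err([.5473,.15,.0814],-164.4,15.6,12)"
```

```text
t: 50.45
eef_pos: [0.548, 0.1502, 0.0808]
ee_rot: [3.139, -0.211, -2.87]
force: [0.6, -0.1, -1.6]
width: 0.0156
gripper_force: 60.0
go [-0.02 -0.01  0.02] dr [-0.12 -0.12  0.04] q [ 0.57  0.46 -0.23 -0.07 -1.08 -1.83] t 50.45
```

```bash
python3 -m handwheel '[{"delta_pos":[-0.05,-0.01,-0.14],"dr":[0.63,-2.25,0]},{"delta_pos":[-0.05,-0.01,-0.14],"dr":[0.63,-2.25,0]},{"delta_pos":[-0.05,-0.01,-0.14],"dr":[0.63,-2.25,0]},{"delta_pos":[-0.04,-0.01,-0.15],"dr":[0.67,-2.41,0]},{"delta_pos":[-0.04,-0.01,-0.15],"dr":[0.67,-2.41,0]},{"delta_pos":[0,0,0],"dr":[0,0,0]}]'
python3 -c "
from h import *
err([.5408,.1482,.06],-164.4,15.6,0)"
```

```text
t: 51.05
eef_pos: [0.5411, 0.1484, 0.0585]
ee_rot: [3.14, -0.004, -2.87]
force: [-0.3, 0.1, -1.6]
width: 0.0155
gripper_force: 60.0
go [-0.01 -0.01  0.05] dr [-0.05 -0.24  0.02] q [ 0.61  0.37 -0.46 -0.   -0.74 -1.91] t 51.05
```

```bash
python3 -m handwheel '[{"delta_pos":[0.17,0.05,-0.05],"dr":[0,0,0]},{"delta_pos":[0.17,0.05,-0.05],"dr":[0,0,0]},{"delta_pos":[0,0,-0.08],"dr":[0,0,0]},{"delta_pos":[0,0,-0.08],"dr":[0,0,0]},{"delta_pos":[0,0,-0.03],"dr":[0,0,0]},{"delta_pos":[0,0,0],"dr":[0,0,0]}]'
```

```text
t: 51.65
eef_pos: [0.5532, 0.1523, 0.0508]
ee_rot: [3.139, -0.001, -2.869]
force: [-2.9, -0.1, 10.2]
width: 0.0157
gripper_force: 60.0
```

```bash
python3 -m handwheel '[{"delta_pos":[0,0,0],"dr":[0,0,0]},{"delta_pos":[0,0,0],"dr":[0,0,0]},{"delta_pos":[0,0,0],"dr":[0,0,0]},{"delta_pos":[0,0,0],"dr":[0,0,0]},{"delta_pos":[0,0,0],"dr":[0,0,0]},{"delta_pos":[0,0,0],"dr":[0,0,0]}]' -1
python3 -m handwheel '[{"delta_pos":[0,0,0.5],"dr":[0,0,0]},{"delta_pos":[0,0,1],"dr":[0,0,0]},{"delta_pos":[0,0,1],"dr":[0,0,0]},{"delta_pos":[-0.5,0,1],"dr":[0,0,0]},{"delta_pos":[-0.5,0.5,1],"dr":[0,0,0]},{"delta_pos":[-0.3,0.8,0.7],"dr":[0,0,0]},{"delta_pos":[0,1,0],"dr":[0,0,0]},{"delta_pos":[0,1,0],"dr":[0,0,0]},{"delta_pos":[0,1,0],"dr":[0,0,0]},{"delta_pos":[0,1,0],"dr":[0,0,0]}]' 1 20
python3 - <<'E'
from h import *
print(get_state()['eef_pos'],get_state()['t'])
ims={}
for cam in ('scene','side'):
  g=ims[cam]=grab_frame(cam)
  for n,z in [('badge_green',.015),('badge_blue',.015),('badge_white',.004),('tray',0),('key_red_top',.053),('key_green_top',.063),('key_white_top',.063)]:
    print(cam,n,[(round(x['conf'],2),np.round(x['location']).tolist(),ray(cam,x['location'],z)[:2].round(4).tolist()) for x in mark_of(cam,n)[:2]])
a=cv2.resize(ims['scene'][180:320,180:480,::-1],(780,364),interpolation=3);b=cv2.resize(ims['side'][90:210,180:380,::-1],(780,468),interpolation=3)[180:410]
cv2.imwrite('pics/last.png',np.vstack([a,b]))
E
```

```text
t: 52.25
eef_pos: [0.5525, 0.152, 0.0496]
ee_rot: [3.139, -0.003, -2.87]
force: [0.5, -0.1, 0.8]
width: 0.0578
gripper_force: 0.0
t: 53.25
eef_pos: [0.5133, 0.3122, 0.2059]
ee_rot: [3.139, -0.002, -2.87]
force: [1.1, 0.4, 0.1]
width: 0.0006
gripper_force: 0.0
[0.51327186 0.3121809  0.20591993] 53.25
scene badge_green [(0.84, [286.0, 285.0], [0.5885, -0.0108])]
scene badge_blue [(0.65, [369.0, 270.0], [0.601, 0.1741])]
scene badge_white [(0.61, [354.0, 218.0], [0.418, 0.2237]), (0.6, [366.0, 260.0], [0.5626, 0.1878])]
scene tray [(0.69, [347.0, 221.0], [0.4215, 0.2035]), (0.65, [252.0, 219.0], [0.3432, -0.0207])]
scene key_red_top [(0.71, [430.0, 196.0], [0.4483, 0.4106])]
scene key_green_top [(0.5, [459.0, 224.0], [0.5707, 0.4057])]
scene key_white_top [(0.81, [444.0, 205.0], [0.4978, 0.4139]), (0.23, [214.0, 302.0], [0.6298, -0.1658])]
side badge_green [(0.64, [332.0, 199.0], [0.5819, -0.0099])]
side badge_blue [(0.61, [431.0, 286.0], [0.5918, -0.3121]), (0.6, [300.0, 152.0], [0.6203, 0.163])]
side badge_white [(0.95, [221.0, 172.0], [0.4249, 0.2341])]
side tray [(0.95, [145.0, 204.0], [0.2236, 0.2605]), (0.8, [253.0, 255.0], [0.3466, -0.0169])]
side key_red_top [(0.56, [296.0, 146.0], [0.5997, 0.1537]), (0.42, [198.0, 116.0], [0.4657, 0.4017])]
side key_green_top [(0.74, [228.0, 181.0], [0.3968, 0.1509]), (0.71, [226.0, 95.0], [0.5645, 0.419])]
side key_white_top [(0.5, [215.0, 106.0], [0.518, 0.3983])]
```

View pics/last.png

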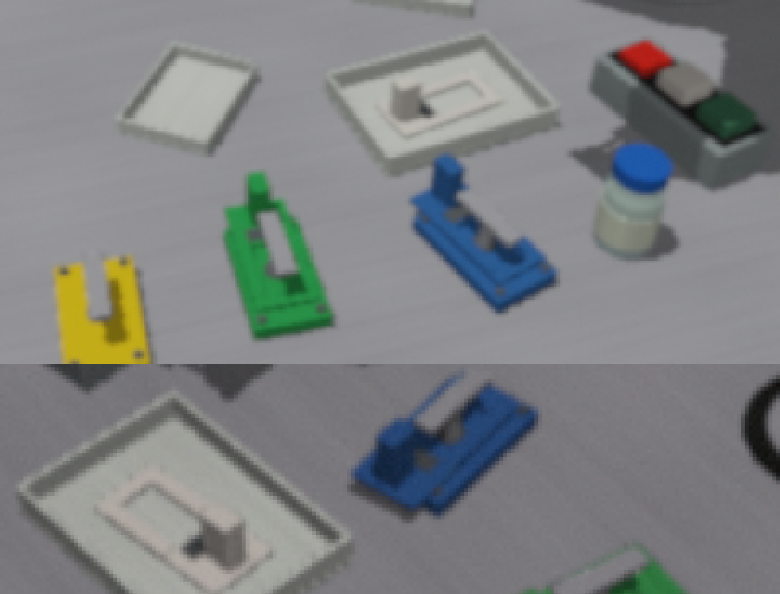

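Both coloured badges sit level and hooked, the white one is flat in the tray, and the red key is down. Pressing green.

```bash
python3 -m handwheel '[{"delta_pos":[0.4,0.87,0],"dr":[0,0,0]},{"delta_pos":[0.4,0.87,0],"dr":[0,0,0]},{"delta_pos":[0.4,0.87,0],"dr":[0,0,0]},{"delta_pos":[0.4,0.87,0],"dr":[0,0,0]},{"delta_pos":[0,0,-0.8],"dr":[0,0,0]},{"delta_pos":[0,0,-1],"dr":[0,0,0]},{"delta_pos":[0,0,-1],"dr":[0,0,0]},{"delta_pos":[0,0,-0.7],"dr":[0,0,0]},{"delta_pos":[0,0,-0.2],"dr":[0,0,0]},{"delta_pos":[0,0,0],"dr":[0,0,0]}]'
```

```text
t: 55.05
eef_pos: [0.5613, 0.4151, 0.0939]
ee_rot: [3.14, -0.004, -2.87]
force: [0.1, -0.1, 0.2]
width: 0.0004
gripper_force: 0.0
```

```bash
python3 -m handwheel '[{"delta_pos":[0,0,-0.2],"dr":[0,0,0]},{"delta_pos":[0,0,-0.2],"dr":[0,0,0]},{"delta_pos":[0,0,-0.15],"dr":[0,0,0]},{"delta_pos":[0,0,-0.15],"dr":[0,0,0]},{"delta_pos":[0,0,-0.05],"dr":[0,0,0]},{"delta_pos":[0,0,0],"dr":[0,0,0]}]'
```

```text
t: 55.65
eef_pos: [0.5619, 0.4159, 0.0729]
ee_rot: [3.139, -0.001, -2.869]
force: [-0.7, 1.1, 3.9]
width: 0.0003
gripper_force: 1.9
```

```bash
python3 -m handwheel '[{"delta_pos":[0,0,-0.06],"dr":[0,0,0]},{"delta_pos":[0,0,-0.06],"dr":[0,0,0]},{"delta_pos":[0,0,-0.04],"dr":[0,0,0]},{"delta_pos":[0,0,0],"dr":[0,0,0]},{"delta_pos":[0,0,0],"dr":[0,0,0]}]'
```

```text
t: 56.15
eef_pos: [0.562, 0.416, 0.0725]
ee_rot: [3.138, 0.001, -2.868]
force: [-10.7, -4.6, 30.6]
width: 0.0003
gripper_force: 15.4
```

```bash
python3 -m handwheel '[{"delta_pos":[0,0,0.3],"dr":[0,0,0]},{"delta_pos":[0,0,1],"dr":[0,0,0]},{"delta_pos":[0,0,1],"dr":[0,0,0]},{"delta_pos":[0,0,1],"dr":[0,0,0]},{"delta_pos":[0,0,1],"dr":[0,0,0]},{"delta_pos":[0,0,0],"dr":[0,0,0]},{"delta_pos":[0,0,0],"dr":[0,0,0]}]'
python3 -c "
from h import *
for cam in ('scene','side'):
  grab_frame(cam)
  print(cam,[(n,[(round(x['conf'],2),ray(cam,x['location'],z)[:2].round(3).tolist()) for x in mark_of(cam,n)[:1]]) for n,z in (('badge_green',.015),('badge_blue',.015),('badge_white',.004),('sample_bottle',0),('beaker',0))])
print(job_done())"
```

```text
t: 56.85
eef_pos: [0.5615, 0.4155, 0.197]
ee_rot: [3.138, -0.002, -2.87]
force: [0.3, 0.1, 0.3]
width: 0.0004
gripper_force: 0.0
scene [('badge_green', [(0.77, [0.574, -0.008])]), ('badge_blue', [(0.78, [0.603, 0.173])]), ('badge_white', [(0.68, [0.423, 0.23])]), ('sample_bottle', [(0.96, [0.626, 0.275])]), ('beaker', [(0.75, [0.609, -0.307])])]
side [('badge_green', [(0.74, [0.589, -0.008])]), ('badge_blue', [(0.73, [0.512, 0.402])]), ('badge_white', [(0.87, [0.422, 0.219])]), ('sample_bottle', [(0.71, [0.625, 0.285])]), ('beaker', [(0.77, [0.606, -0.302])])]
the job is handed in; nothing more can be done
None
```

Job handed in with every step carried out and no verdict shown: red pressed, white badge flat in the tray (after one slip and regrasp), green and blue hooked level (no yellow), then green pressed to its stop with about 31 N; I didn't check key heights after that last press.

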